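# Empty the rinsed mill balls into the drying tray

### The arm

A 6-joint arm with a two-finger parallel gripper is mounted at the origin on a cart in front of the work surface, level with it; the furniture and walls round the work are solid. World frame = base frame: x ahead of the robot, y to its left, z up, the work surface at z = 0. Lengths are in m, angles in degrees, forces in N, time in s.
With the tool pointing down it reaches from about 0.4 to 0.825 m from the base axis. Payload 7 kg.
Tool frame: the origin (TCP) lies at the very end of the fingers, on their centre line; the grasp point (between the pads) lies 19 mm behind it; z points along the fingers, y is the direction in which the jaws open and shut (so a half turn about z gives the same grasp; the last joint's range is limited). The gripper opens to 88 mm and grips with 3 to 60 N. Pads are 19 mm wide; open, the fingers measure 130 mm over their backs; the gripper's body (78 mm by 193 mm) begins 47 mm behind the grasp point.
Start: joints at [-47.091, 20.546, 0.682, 0, -70.136, -16.507], TCP at [0.3, -0.605, 0.227] pointing down, gripper open.
Joint ranges: [-176.03, 176.03], [-82.01, 121.73], [-58.28, 71.71], [-173.87, 95.51], [-174.79, -0.11], [-173.66, 173.66]. Speed limits (degrees/s): [136.94, 136.94, 172.46, 180, 180, 180].

### API

Orientations are given as [roll, pitch, yaw] about the fixed x, y, z axes, in that order (R = Rz(yaw) Ry(pitch) Rx(roll)).
In Python, from plant import telemetry, optics, ctrl gives the robot as it stands.
- The arm moves only by the tool servo_tool, never from a script. Its argument "rows" is a list of rows, each a list of 3 entries, a list of its own where there are three numbers: the shift along the tool's x, y, z in m, then the turn, a rotation vector about the tool's x, y, z in units of 6 degrees (1.0 is 6 degrees), then the closure, from 0 (fully open) to 1 (shut). A call has 1 to 20 rows; each row shifts and turns the commanded pose from where the row before left it, along the tool's axes as they then stand; what a row does not reach is not made up. A row lasts 1/12 s, in which the tool goes at most 41.7 mm and 7.16 degrees, less where a joint would pass 70% of its speed; a pose out of reach is approached as far as the arm can. A call is refused whole if a number of a shift passes 0.0417 or a number of a turn 1, either way. A call with a gripper value outside its range is refused whole. The fingers move at their own pace and stop on an object; the grip force is fixed at half the most. Time passes only in rows, so rows that do not move let the fingers close. It gives the time, the measured TCP pose, the force and the opening at its end, in the units of the state.
- telemetry.get_obs(): the state, without advancing time (a new reading comes with each control period).
- optics.snapshot(name): name is "scene" or "side" or "wrist"; returns the picture (420x560x3 uint8, red, green, blue); there is no depth.
- optics.camera_info(name): a dict with "mtx" (3x3 intrinsics, pixels), "D" ([k1, k2, p1, p2, k3] as OpenCV has them; the pictures are not rectified), "rvec" (rotation vector, rad) and "tvec" (3), from world to camera coordinates, as OpenCV has them. Camera axes: x right, y down, z forward; pixel columns grow to the right and rows downward; lengths in m; the calibration is good to about 2 mm. A picture is of the moment at which its call begins: read the wrist's pose just before it. camera_info takes no time and is no camera call; for the wrist camera it gives the pose at the moment of the call.
- ctrl.close_job(): hands the job in, once; it reports no verdict.
The state is a dict: "clock": time; "joint_pos": joint angles; "qvel": joint speeds; "tau": joint torques, N m; "tool_pos": TCP position; "orientation": TCP orientation; "force": force on the tool from outside, world axes, zero at the start; "moment": the same for the moment, N m; "opening": finger opening in m.
Only numpy, scipy, OpenCV 4.12 (cv2) and the standard library are available. Lean on these libraries where they do the work, as an engineer would, in place of code of your own. Each camera call takes 0.05 s, during which the arm holds its last target.

### The job

The mill balls have been rinsed: swing the drying tray's lid right open, then tip every ball out of the hods into the tray, bringing the hod's lip down close over the tray's rim before you pour so that no ball drops hard or bounces out. Stand all three hods upright on the drip mat and swing the lid fully shut over the balls to keep the dust off; leave the label roll and the kiln stilt beyond the tray where they lie.

Things in the scene. Friction and masses are not known exactly. Their poses are not given: they have to be found in the camera images.
- drip_mat: black rubber mat fixed on the bench, 290 x 115 x 3 mm, where the hods stand. Origin under its centre, x along its length, y across, z up; its top is at z = 3 mm. A tape dispenser, 94 mm high, stands close to its -x end; the table left of the bench (world y above -0.1 m) is full of pots: cross it more than 0.4 m up
- tray: shallow rectangular metal drying tray fixed on the bench, 136 (x) x 86 (y) mm outside, rim at z = 36 mm, walls and floor 4 mm, inside 128 x 78 mm and 32 deep. Origin under its centre, z up; its +y side faces the mat
- lid (a joint): swing of the tray's flat wooden lid (140 x 90 x 6 mm, its top at z = 44 mm above the bench) about the upright pin in the tray's +x +y corner, rad: 0 = shut, squarely over the tray; grows anticlockwise seen from above to a stop at 1.75; at 1.57 the tray is quite clear. It stays where left; about 0.5 N at the knob moves it
- lid_pin (a point): axis of the lid's pivot pin, 62 mm in x and 37 mm in y from the tray's centre, at the lid's mid height
- lid_knob (a point): the lid's upright dark wooden knob, a round peg 16 mm thick that stands 36 mm above the lid (top 80 mm above the bench); this point is on its axis, 18 mm above the lid, 50 mm from the pin (at x = 22, y = 7 mm in the tray's frame when shut)
- hod_a: one of three like hods of bright sheet metal, 62 mm wide (67 over the handle's straps), 94 mm long, 106 mm high, about 220 g. Starts upright on the drip mat, chute towards the tray, with 0 to 3 balls in it. Origin under the handle at the level of its underside; z up, -x towards the pouring chute, y along the handle
- hod_a_lip (a point): middle of that hod's pouring lip, at x = -53, z = 36 mm in its frame
- hod_b: second hod, like the first. Grip of all three: a flat-sided wooden bar along y over the open top at x = 0, 14 mm thick (x), 60 mm long (y), from z = 86 to 106 mm, on a strap at each end. Box part from x = -6 to +40 mm, walls 42 mm high
- hod_b_lip (a point): middle of that hod's pouring lip, at x = -53, z = 36 mm in its frame
- hod_c: third hod, like the first. In all three the floor ahead of the box part rises at 35 degrees as an open chute, 56 mm wide inside, to the lip (cheeks beside it up to z = 51 mm, a foot plate under each as far forward as x = -28). Balls begin to roll out at a tilt of about 40 degrees, lip down, and have run out at 60
- hod_c_lip (a point): middle of that hod's pouring lip, at x = -53, z = 36 mm in its frame
- ball_1: white porcelain mill ball, 24 mm across, 26 g, rolls freely; origin at its centre. May be absent
- ball_2: white porcelain mill ball, 24 mm across, 26 g, rolls freely; origin at its centre. May be absent
- ball_3: white porcelain mill ball, 24 mm across, 26 g, rolls freely; origin at its centre. May be absent
- ball_4: white porcelain mill ball, 24 mm across, 26 g, rolls freely; origin at its centre. May be absent
- ball_5: white porcelain mill ball, 24 mm across, 26 g, rolls freely; origin at its centre. May be absent
- ball_6: white porcelain mill ball, 24 mm across, 26 g, rolls freely; origin at its centre. May be absent
- ball_7: white porcelain mill ball, 24 mm across, 26 g, rolls freely; origin at its centre. May be absent
- ball_8: white porcelain mill ball, 24 mm across, 26 g, rolls freely; origin at its centre. May be absent
- label_roll: bystander: pale roll of labels, 60 mm across, 26 mm high, lying flat; origin under its centre
- stilt_1: bystander: three-armed kiln stilt, 44 x 39 x 16 mm, the one beyond the tray (another lies farther off); origin under its centre

How it is judged (in metres and radians):
On the way, in this order (a step that is already met when the one before it is completed fails the run):
1. the lid is swung open, clear of the tray (value of joint lid above 1.4 rad), for 0.2 s.
2. every ball is in the tray (x of ball_1 in the frame of tray between -0.066 and 0.066 m and y of ball_1 in the frame of tray between -0.041 and 0.041 m and z of each of ball_1, ball_2, ball_3, ball_4, ball_5, ball_6, ball_7, ball_8 in the frame of tray below 0.034 m and x of ball_2 in the frame of tray between -0.066 and 0.066 m and y of ball_2 in the frame of tray between -0.041 and 0.041 m and x of ball_3 in the frame of tray between -0.066 and 0.066 m and y of ball_3 in the frame of tray between -0.041 and 0.041 m and x of ball_4 in the frame of tray between -0.066 and 0.066 m and y of ball_4 in the frame of tray between -0.041 and 0.041 m and x of ball_5 in the frame of tray between -0.066 and 0.066 m and y of ball_5 in the frame of tray between -0.041 and 0.041 m and x of ball_6 in the frame of tray between -0.066 and 0.066 m and y of ball_6 in the frame of tray between -0.041 and 0.041 m and x of ball_7 in the frame of tray between -0.066 and 0.066 m and y of ball_7 in the frame of tray between -0.041 and 0.041 m and x of ball_8 in the frame of tray between -0.066 and 0.066 m and y of ball_8 in the frame of tray between -0.041 and 0.041 m), for 0.3 s.
At the end, for the whole second after the job is handed in: Every ball lies in the tray below its rim, the lid is shut (within 0.07 rad), and all three hods stand still and upright (within 0.08 rad) on the drip mat, their handles' middles within its outline (at most 135 mm along and 50 mm across from its centre) (all of step 2 and value of joint lid below 0.07 rad and angle between each of hod_a, hod_b, hod_c's own z axis and vertical below 0.08 rad and z of each of hod_a, hod_b, hod_c in the frame of drip_mat below 0.012 m and linear speed of each of hod_a, hod_b, hod_c below 0.03 m/s and x of hod_a in the frame of drip_mat between -0.135 and 0.135 m and y of hod_a in the frame of drip_mat between -0.05 and 0.05 m and x of hod_b in the frame of drip_mat between -0.135 and 0.135 m and y of hod_b in the frame of drip_mat between -0.05 and 0.05 m and x of hod_c in the frame of drip_mat between -0.135 and 0.135 m and y of hod_c in the frame of drip_mat between -0.05 and 0.05 m); the robot touches nothing.
It fails at once if a ball moves faster than 1.35 m/s (it was dropped from more than some 8 cm, or flung) (linear speed of any of ball_1, ball_2, ball_3, ball_4, ball_5, ball_6, ball_7, ball_8 above 1.35 m/s).
It fails at once if the label roll or the stilt is moved more than 20 mm (distance of any of label_roll, stilt_1 from where it was at the start of the episode above 0.02 m).
Of ball_1, ball_2, ball_3, ball_4, ball_5, ball_6, ball_7, ball_8 only 4 to 8 are there at a start; the rules pass over those that are not, and their reading is None.
At some moment in a run one of hod_a, hod_b, hod_c may be knocked a few centimetres aside while the robot is not near it.
It also fails if it takes over 210 s, if anything falls off the work surface, if the arm or the gripper's body presses on something with over 40 N, if the wrist force passes 120 N, or if a joint passes its speed limit or range.

## Working session

There is one attempt and no reset: what is moved stays moved. The work goes in short steps, Python scripts to look and compute and a tool call to move; the robot and the scene stay as the last step left them, time stands still between calls to the robot, and variables do not carry over. Pictures are saved under pics/ and viewed, and the job is handed in when it is done.

Besides the shell and the picture viewer there is one more tool, called after "Emit:" by a JSON object that holds its "fn" and its "kwargs". servo_tool: Moves the arm, as the interface text tells. Its arguments: {"type":"object","properties":{"rows":{"type":"array"}},"required":["rows"]}

```bash
ls; mkdir -p pics; python3 - <<'E'
from plant import telemetry, optics, ctrl
import cv2
print(telemetry.get_obs())
for n in ["scene","side","wrist"]:
    print(n, optics.camera_info(n))
    im=optics.snapshot(n); cv2.imwrite(f"pics/{n}0.png", im[:,:,::-1])
E
```

```text
pics
{'clock': 0.0, 'joint_pos': array([-4.70900881e+01,  2.05912581e+01,  6.33058325e-01, -2.13393845e-02,
       -7.01374684e+01, -1.65051901e+01]), 'qvel': array([ 0.0864995 , -0.01372169, -0.08317537,  0.08016629,  0.00577988,
        0.0482811 ]), 'tau': array([-4.33679752e-04, -5.82718134e+01,  2.93046999e+01,  6.99684441e+00,
        6.78255004e-03, -1.45636864e-04]), 'tool_pos': array([ 0.29991074, -0.60414362,  0.22561544]), 'orientation': array([ 1.79902574e+02, -7.94862275e-03, -1.53602539e+02]), 'force': array([-0.8942857 ,  0.23197465, -0.01460735]), 'moment': array([0.02066393, 0.02659735, 0.0286327 ]), 'opening': 0.08762790840413386}
scene {'mtx': array([[466.95569828,   0.        , 285.08752642],
       [  0.        , 466.95569828, 208.38555242],
       [  0.        ,   0.        ,   1.        ]]), 'D': array([-0.01464469,  0.        ,  0.        ,  0.        ,  0.        ]), 'rvec': array([ 0.59903523, -2.56983287,  1.31955996]), 'tvec': array([0.32890029, 0.40952498, 0.41602108])}
side {'mtx': array([[445.5555296 ,   0.        , 278.15391579],
       [  0.        , 445.5555296 , 214.72763888],
       [  0.        ,   0.        ,   1.        ]]), 'D': array([-0.10163122,  0.        ,  0.        ,  0.        ,  0.        ]), 'rvec': array([ 2.13917007, -0.53199275,  0.26814374]), 'tvec': array([-0.68530179,  0.03433728,  0.97663559])}
wrist {'mtx': array([[325.86811664,   0.        , 274.75860862],
       [  0.        , 325.86811664, 212.11301197],
       [  0.        ,   0.        ,   1.        ]]), 'D': array([0.01077418, 0.        , 0.        , 0.        , 0.        ]), 'rvec': array([-1.55907239, -2.51395677, -0.38617366]), 'tvec': array([ 0.67351818, -0.03656924,  0.39216215])}
```

View pics/scene0.png

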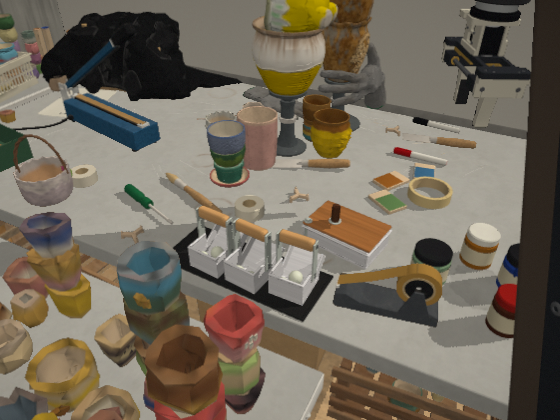

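View pics/side0.png

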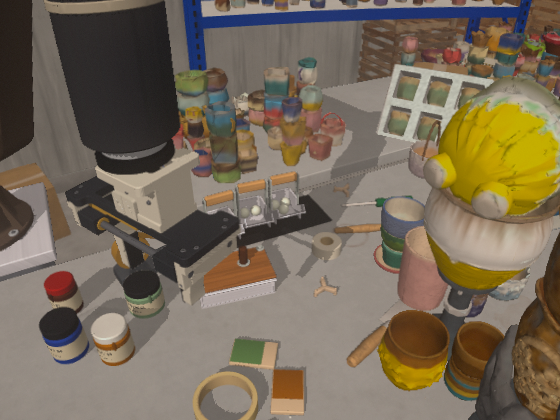

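View pics/wrist0.png

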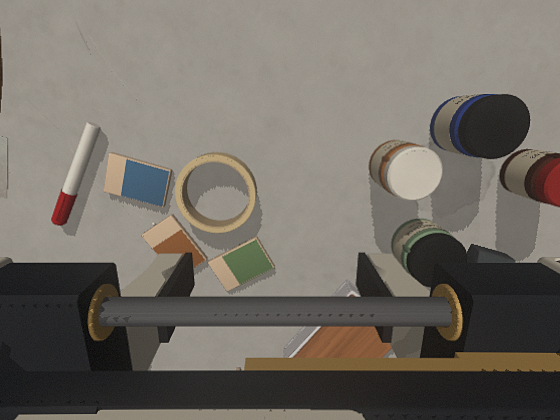

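The scene view shows the tray with its lid and knob at about (336,213), the three hods on the mat at about (215,245), (250,255) and (297,268), and the tape dispenser at about (390,290). I'll zoom in.

```bash
cat > h.py <<'E'
import numpy as np, cv2
from plant import telemetry, optics
from scipy.spatial.transform import Rotation as R
def cam(n):
    c=optics.camera_info(n); return c["mtx"],c["D"],cv2.Rodrigues(c["rvec"])[0],c["tvec"]
def ray(c,p):
    K,D,Rm,t=c
    u=cv2.undistortPoints(np.array([[p]],float),K,D)[0,0]
    d=Rm.T@np.array([u[0],u[1],1]); o=-Rm.T@t
    return o,d
def atz(c,p,z):
    o,d=ray(c,p); return o+d*(z-o[2])/d[2]
def proj(c,P):
    K,D,Rm,t=c
    return cv2.projectPoints(np.atleast_2d(np.array(P,float)),cv2.Rodrigues(Rm)[0],t,K,D)[0][:,0]
def tri(*cp):
    A=np.zeros((3,3));b=np.zeros(3)
    for c,p in cp:
        o,d=ray(c,p); d/=np.linalg.norm(d); M=np.eye(3)-np.outer(d,d); A+=M;b+=M@o
    return np.linalg.solve(A,b)
def crop(im,x0,y0,x1,y1,s,name):
    c=cv2.resize(im[y0:y1,x0:x1],None,fx=s,fy=s,interpolation=cv2.INTER_CUBIC)
    cv2.imwrite("pics/"+name,c)
E
python3 - <<'E'
from h import *
s=cv2.imread("pics/scene0.png"); d=cv2.imread("pics/side0.png")
crop(s,170,180,400,320,3.4,"s0c.png"); crop(d,180,160,360,320,3.7,"d0c.png")
E
```

```text
(no output)
```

View pics/s0c.png

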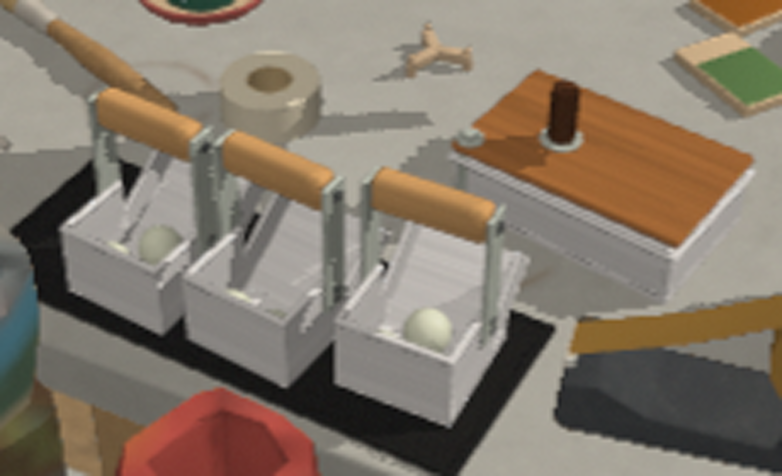

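View pics/d0c.png

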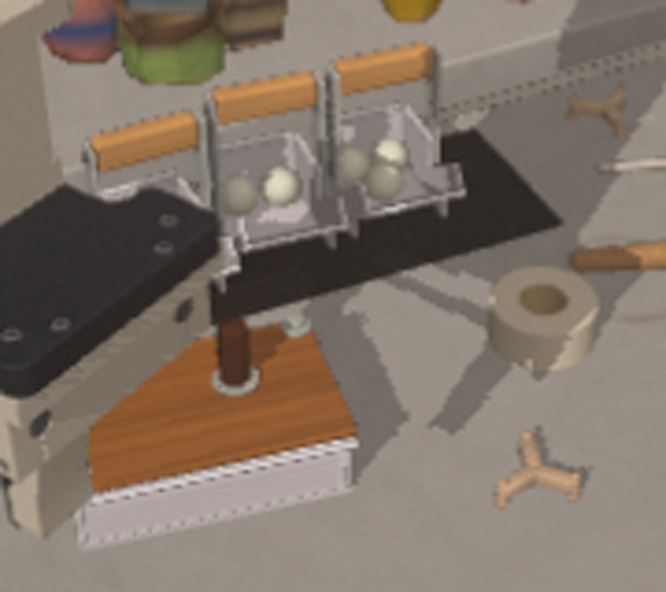

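```bash
python3 - <<'E'
from h import *
np.set_printoptions(precision=4,suppress=True)
S=cam("scene");D=cam("side")
s=lambda x,y:(170+(x+.5)/3.4-.5,180+(y+.5)/3.4-.5)
d=lambda x,y:(180+(x+.5)/3.7-.5,160+(y+.5)/3.7-.5)
print("cams",-S[2].T@S[3],-D[2].T@D[3])
for n,p in dict(A=(538,70),B=(752,160),C=(680,245),Dd=(453,152),pin=(469,132)).items(): print("lid S",n,atz(S,s(*p),.044))
for n,p in dict(A=(92,490),B=(355,437),C=(315,325),pin=(297,323)).items(): print("lid D",n,atz(D,d(*p),.044))
print("knobtop",atz(S,s(566,84),.08),atz(D,d(233,322),.08),tri((S,s(566,84)),(D,d(233,322))))
print("knobbase",atz(S,s(562,138),.044),atz(D,d(235,380),.044))
# mat corners
for n,p in dict(l=(13,230),top=(118,160),right=(553,325),bot=(440,476)).items(): print("mat S",n,atz(S,s(*p),.003))
for n,p in dict(r=(560,222),t=(473,130)).items(): print("mat D",n,atz(D,d(*p),.003))
# handle top ends z=.109 (106+3)
for n,p in dict(c1=(106,92),c2=(207,133),b1=(228,135),b2=(334,182),a1=(380,172),a2=(496,213)).items(): print("han S",n,atz(S,s(*p),.109))
for n,p in dict(c1=(433,48),c2=(336,72),b1=(318,77),b2=(214,100),a1=(195,118),a2=(94,147)).items(): print("han D",n,atz(D,d(*p),.109))
print("roll",atz(S,s(270,78),.026),atz(D,d(544,298),.026))
print("stilt",atz(S,s(437,50),.01),atz(D,d(537,467),.01))
print("disp",atz(S,s(560,400),.0),atz(S,s(572,350),.0))
E
```

```text
cams [0.261  0.2347 0.5708] [ 0.2469 -1.0059  0.5932]
lid S A [ 0.5085 -0.4887  0.044 ]
lid S B [ 0.3736 -0.4618  0.044 ]
lid S C [ 0.3874 -0.377   0.044 ]
lid S Dd [ 0.5209 -0.3951  0.044 ]
lid S pin [ 0.5204 -0.4155  0.044 ]
lid D A [ 0.3855 -0.4676  0.044 ]
lid D B [ 0.5097 -0.4932  0.044 ]
lid D C [ 0.5301 -0.4091  0.044 ]
lid D pin [ 0.5226 -0.4032  0.044 ]
knobtop [ 0.4733 -0.4338  0.08  ] [ 0.4773 -0.4274  0.08  ] [ 0.4741 -0.4312  0.0827]
knobbase [ 0.4726 -0.4336  0.044 ] [ 0.4757 -0.4287  0.044 ]
mat S l [ 0.7271 -0.272   0.003 ]
mat S top [ 0.7108 -0.3496  0.003 ]
mat S right [ 0.4366 -0.3354  0.003 ]
mat S bot [ 0.4473 -0.2192  0.003 ]
mat D r [ 0.7257 -0.3473  0.003 ]
mat D t [ 0.7317 -0.2345  0.003 ]
han S c1 [ 0.6628 -0.2837  0.109 ]
han S c2 [ 0.6005 -0.2774  0.109 ]
han S b1 [ 0.5907 -0.2806  0.109 ]
han S b2 [ 0.5287 -0.2718  0.109 ]
han S a1 [ 0.513 -0.288  0.109]
han S a2 [ 0.4531 -0.285   0.109 ]
han D c1 [ 0.6691 -0.2868  0.109 ]
han D c2 [ 0.607  -0.2843  0.109 ]
han D b1 [ 0.5955 -0.2843  0.109 ]
han D b2 [ 0.5337 -0.279   0.109 ]
han D a1 [ 0.5171 -0.2911  0.109 ]
han D a2 [ 0.4583 -0.292   0.109 ]
roll [ 0.6564 -0.433   0.026 ] [ 0.6604 -0.4281  0.026 ]
stilt [ 0.5894 -0.527   0.01  ] [ 0.596  -0.5234  0.01  ]
disp [ 0.4156 -0.2911  0.    ] [ 0.4224 -0.3258  0.    ]
```

Emit:
{"fn": "servo_tool", "kwargs": {"rows": [[[-0.029, 0.0098, 0.009], [0, 0, 0], 0], [[-0.029, 0.0098, 0.009], [0, 0, 0], 0], [[-0.029, 0.0098, 0.009], [0, 0, 0], 0], [[-0.029, 0.0098, 0.009], [0, 0, 0], 0], [[-0.029, 0.0098, 0.009], [0, 0, 0], 0.2], [[-0.029, 0.0098, 0.009], [0, 0, 0], 0.3], [[-0.029, 0.0098, 0.009], [0, 0, 0], 0.4], [[-0.029, 0.0098, 0.009], [0, 0, 0], 0.4], [[0, 0, 0], [0, 0, 0], 0.4], [[0, 0, 0], [0, 0, 0], 0.4]]}}

```text
clock: 0.98
tool_pos: [0.4738, -0.4297, 0.1537]
orientation: [179.9, -0.1, -153.4]
force: [-0.8, 0.5, -0.5]
opening: 0.0548
```

```bash
cat >> h.py <<'E'
def shot(n,name):
    o=telemetry.get_obs(); c=cam(n); im=optics.snapshot(n)[:,:,::-1].copy(); cv2.imwrite("pics/"+name,im); return o,c,im
E
python3 - <<'E'
from h import *
np.set_printoptions(precision=4,suppress=True)
o,c,im=shot("wrist","w1.png"); print(o["tool_pos"],o["orientation"],o["opening"],o["clock"],o["joint_pos"],o["force"])
print("tcp px",proj(c,o["tool_pos"]), "knob px",proj(c,[.4745,-.431,.08]),"cam",-c[2].T@c[3])
E
```

```text
[ 0.4738 -0.4297  0.1537] [ 179.9201   -0.0544 -153.4451] 0.05478860512443395 0.9833 [-24.7619  20.3347  -9.5785  -0.0087 -60.1832 -38.6789] [-0.7716  0.5408 -0.4721]
tcp px [[273.445  270.1034]] knob px [[271.7573 224.4512]] cam [ 0.4    -0.4661  0.312 ]
```

View pics/w1.png

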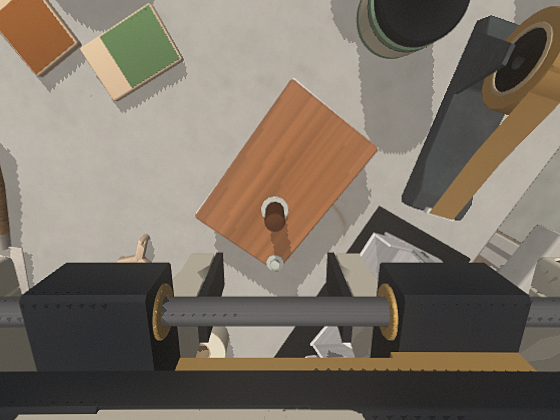

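The wrist view shows the knob with its base ring at (273,209) and top at about (275,222). The pin is at (275,263) and the lid corners are at (293,80), (377,150) and (196,216).

```bash
python3 - <<'E'
from h import *
np.set_printoptions(precision=4,suppress=True)
c=cam("wrist")
im=cv2.imread("pics/w1.png"); crop(im,180,70,400,280,3,"w1c.png")
print("top",atz(c,(275,222),.08),"base",atz(c,(273.5,209),.044),"pin",atz(c,(275,262),.046))
for p in [(293,80),(377,150),(196,216)]: print(atz(c,p,.044))
E
```

```text
top [ 0.4714 -0.4306  0.08  ] base [ 0.4725 -0.4314  0.044 ] pin [ 0.516  -0.4083  0.046 ]
[ 0.3735 -0.464   0.044 ]
[ 0.39   -0.3783  0.044 ]
[ 0.5081 -0.4887  0.044 ]
```

View pics/w1c.png

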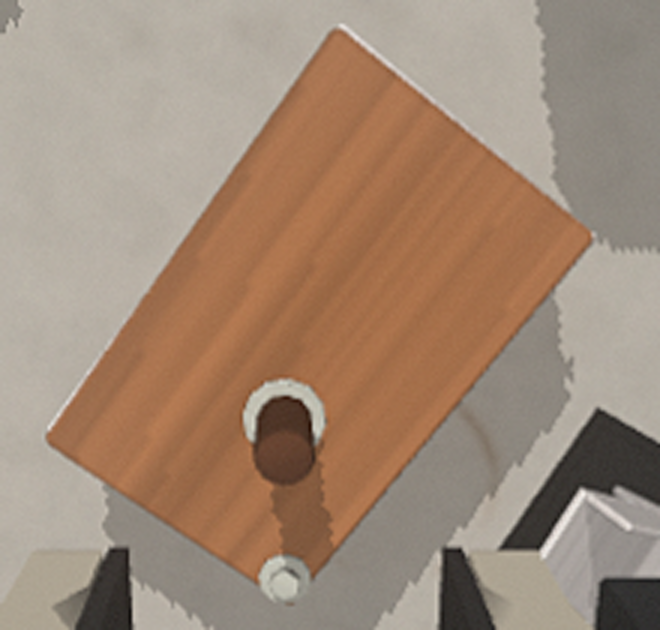

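Emit:
{"fn": "servo_tool", "kwargs": {"rows": [[[0.002, 0.0003, 0.025], [0, 0, 0], 0.4], [[0, 0, 0.025], [0, 0, 0], 0.4], [[0, 0, 0.025], [0, 0, 0], 0.4], [[0, 0, 0.025], [0, 0, 0], 0.5], [[0, 0, 0], [0, 0, 0], 0.75], [[0, 0, 0], [0, 0, 0], 0.75], [[0, 0, 0], [0, 0, 0], 0.75], [[0, 0, 0], [0, 0, 0], 0.75], [[-0.0003, -0.0052, 0], [0, 0, -1], 0.75], [[-0.0003, -0.0052, 0], [0, 0, -1], 0.75]]}}

```text
clock: 1.87
tool_pos: [0.4774, -0.4411, 0.0566]
orientation: [-179.9, 0.1, -141.3]
force: [-0.0, 1.5, -0.0]
opening: 0.0221
```

Emit:
{"fn": "servo_tool", "kwargs": {"rows": [[[-0.0003, -0.0052, 0], [0, 0, -1], 0.75], [[-0.0003, -0.0052, 0], [0, 0, -1], 0.75], [[-0.0003, -0.0052, 0], [0, 0, -1], 0.75], [[-0.0003, -0.0052, 0], [0, 0, -1], 0.75], [[-0.0003, -0.0052, 0], [0, 0, -1], 0.75], [[-0.0003, -0.0052, 0], [0, 0, -1], 0.75], [[-0.0003, -0.0052, 0], [0, 0, -1], 0.75], [[-0.0003, -0.0052, 0], [0, 0, -1], 0.75], [[-0.0003, -0.0052, 0], [0, 0, -1], 0.75], [[-0.0003, -0.0052, 0], [0, 0, -1], 0.75], [[-0.0003, -0.0052, 0], [0, 0, -1], 0.75], [[-0.0003, -0.0052, 0], [0, 0, -1], 0.75], [[-0.0003, -0.0052, 0], [0, 0, -1], 0.75], [[-0.0003, -0.0052, 0], [0, 0, -1], 0.75], [[0, 0, 0], [0, 0, 0], 0.75], [[0, 0, 0], [0, 0, 0], 0.75]]}}

```text
clock: 3.2
tool_pos: [0.5432, -0.4516, 0.0561]
orientation: [-179.9, -0.1, -57.8]
force: [-0.6, 1.2, 0.4]
opening: 0.0221
```

```bash
python3 - <<'E'
from h import *
np.set_printoptions(precision=4,suppress=True)
o,c,im=shot("side","d1.png");print(o["tool_pos"],o["orientation"],o["joint_pos"])
o,c,im=shot("scene","s1.png")
E
```

```text
[ 0.5432 -0.4516  0.0561] [-179.9373   -0.1045  -57.758 ] [-23.9836  30.9965  -6.2183   0.0075 -52.6634  56.2211]
```

View pics/s1.png

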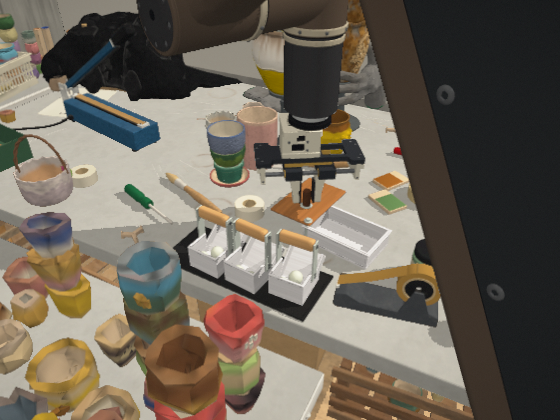

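View pics/d1.png

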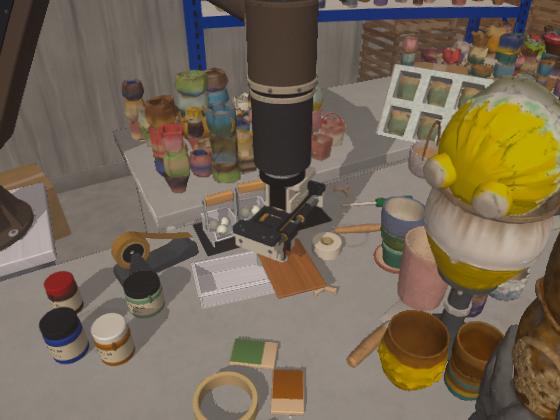

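```bash
python3 - <<'E'
from h import *
np.set_printoptions(precision=1,suppress=True)
E=lambda s,a:R.from_euler(s,a,degrees=True)
# tool from wrist frame: solve T constant from pose1
def W(j,s4): return E('z',j[0])*E('y',j[1]-j[2])*E('x',s4*j[3])*E('y',-j[4])*E('x',-j[5])
j1=[-47.09,20.55,.68,0,-70.136,-16.507]; j3=[-23.98,31,-6.22,0,-52.66,56.22]
Y=lambda y:E('z',y)*E('x',180)
T=W(j1,-1).inv()*Y(-153.6)
print((W(j3,-1)*T).as_euler('xyz',degrees=True))
for y in (175,-5):
  for th in (35,55):
   for j1v in (-44,-52):
    for tilt in (0,30,60,65):
      ax=R.from_rotvec(np.radians(tilt)*np.array([np.cos(np.radians(-5)),np.sin(np.radians(-5)),0]))
      M=(E('z',j1v)*E('y',th)).inv()*ax*Y(y)*T.inv()
      a=M.as_euler('XYX',degrees=True)  # x(s4 j4) y(-j5) x(-j6)
      if a[1]<0 or 0: pass
      print(y,th,j1v,tilt,"s4*j4",a[0],"j5",-a[1],"j6",-a[2])
E
```

```text
[-179.9   -0.1  -57.8]
175 35 -44 0 s4*j4 0.004147421777234898 j5 -55.004945420724674 j6 -50.9946212832163
175 35 -44 30 s4*j4 23.591225088753802 j5 -76.17927866117513 j6 -40.96128391128444
175 35 -44 60 s4*j4 42.98481820191112 j5 -99.19241124498662 j6 -40.15351676462075
175 35 -44 65 s4*j4 46.29161316216723 j5 -102.99694094302173 j6 -40.7902181232224
175 35 -52 0 s4*j4 0.003266883195749722 j5 -55.00537011710531 j6 -42.99512631818746
175 35 -52 30 s4*j4 20.356466461807383 j5 -78.6331986471283 j6 -34.73630552897143
175 35 -52 60 s4*j4 37.38931806767036 j5 -103.42282487014602 j6 -35.05059880581101
175 35 -52 65 s4*j4 40.39789336323463 j5 -107.49665883950702 j6 -35.85309780607046
175 55 -44 0 s4*j4 0.005922760026243964 j5 -35.00494549404113 j6 -50.99214850562828
175 55 -44 30 s4*j4 27.251070098296204 j5 -58.072953749510724 j6 -31.680253448316964
175 55 -44 60 s4*j4 42.54963866000483 j5 -84.44104168154252 j6 -26.603579837368045
175 55 -44 65 s4*j4 44.7870704899714 j5 -88.91466136417395 j6 -26.473656586694897
175 55 -52 0 s4*j4 0.004665274444311229 j5 -35.00537016259466 j6 -42.99317855630
[... 859 characters left out ...]
 j5 -107.48533637931023 j6 144.14815487035548
-5 55 -44 0 s4*j4 -0.0059242203707251815 j5 -34.995054793691104 j6 128.99814701613045
-5 55 -44 30 s4*j4 27.2473689345022 j5 -58.061372137765936 j6 148.3177889143305
-5 55 -44 60 s4*j4 42.54752498172829 j5 -84.42922752154722 j6 153.39621519376635
-5 55 -44 65 s4*j4 44.78499320869886 j5 -88.90284246119519 j6 153.52630385206336
-5 55 -52 0 s4*j4 -0.004666523541184948 j5 -34.994630015932316 j6 136.99917728226973
-5 55 -52 30 s4*j4 23.181402888636896 j5 -60.01640019853858 j6 153.1564945002017
-5 55 -52 60 s4*j4 36.245908638425504 j5 -87.34090336558046 j6 156.949002899116
-5 55 -52 65 s4*j4 38.202927296188975 j5 -91.94223867996114 j6 156.9611076450787
```

Emit:
{"fn": "servo_tool", "kwargs": {"rows": [[[0, 0, 0], [0, 0, 0], 0.5], [[0, 0, 0], [0, 0, 0], 0.5], [[0, 0, 0], [0, 0, 0], 0.5], [[0, 0, -0.03], [0, 0, 0], 0.4], [[0, 0, -0.04], [0, 0, 0], 0.2], [[0, 0, -0.04], [0, 0, 0], 0]]}}

```text
clock: 3.8
tool_pos: [0.5415, -0.451, 0.1646]
orientation: [179.9, 0.2, -57.6]
force: [1.1, -1.1, 1.1]
opening: 0.0562
```

Emit:
{"fn": "servo_tool", "kwargs": {"rows": [[[-0.0082, -0.0257, -0.0106], [0, 0, 0], 0], [[-0.0082, -0.0257, -0.0106], [0, 0, 0], 0], [[-0.0082, -0.0257, -0.0106], [0, 0, 0], 0], [[-0.0082, -0.0257, -0.0106], [0, 0, 0], 0], [[-0.0082, -0.0257, -0.0106], [0, 0, 0], 0], [[-0.0082, -0.0257, -0.0106], [0, 0, 0], 0], [[-0.0082, -0.0257, -0.0106], [0, 0, 0], 0], [[-0.0082, -0.0257, -0.0106], [0, 0, 0], 0], [[0, 0, 0], [0, 0, 1], 0], [[0, 0, 0], [0, 0, 1], 0], [[0, 0, 0], [0, 0, 1], 0], [[0, 0, 0], [0, 0, 1], 0], [[0, 0, 0], [0, 0, 1], 0], [[0, 0, 0], [0, 0, 1], 0], [[0, 0, 0], [0, 0, 1], 0], [[0, 0, 0], [0, 0, 1], 0], [[0, 0, 0], [0, 0, 1], 0], [[0, 0, 0], [0, 0, 1], 0], [[0, 0, 0], [0, 0, 1], 0], [[0, 0, 0], [0, 0, 1], 0]]}}

```text
clock: 5.47
tool_pos: [0.6808, -0.2859, 0.2492]
orientation: [180.0, -0.0, -129.9]
force: [0.5, 0.2, -0.3]
opening: 0.0875
```

Emit:
{"fn": "servo_tool", "kwargs": {"rows": [[[0, 0, 0], [0, 0, 1], 0], [[0, 0, 0], [0, 0, 1], 0], [[0, 0, 0], [0, 0, 1], 0], [[0, 0, 0], [0, 0, 1], 0], [[0, 0, 0], [0, 0, 1], 0], [[0, 0, 0], [0, 0, 1], 0], [[0, 0, 0], [0, 0, 1], 0], [[0, 0, 0], [0, 0, 1], 0], [[0, 0, 0], [0, 0, 1], 0], [[0, 0, 0], [0, 0, 0.2], 0], [[0, 0, 0], [0, 0, 0], 0]]}}

```text
clock: 6.38
tool_pos: [0.6808, -0.2858, 0.2492]
orientation: [180.0, -0.0, 175.3]
force: [-0.3, 0.2, -0.5]
opening: 0.0874
```

```bash
python3 - <<'E'
from h import *
np.set_printoptions(precision=4,suppress=True)
o,c,im=shot("wrist","w2.png");print(o["tool_pos"],o["orientation"],o["joint_pos"]); print(-c[2].T@c[3])
E
```

```text
[ 0.6808 -0.2858  0.2492] [179.9969  -0.0147 175.2522] [ -7.7193  25.9611  11.9293  -0.0024 -75.9829 -87.0278]
[ 0.5985 -0.2789  0.4076]
```

View pics/w2.png

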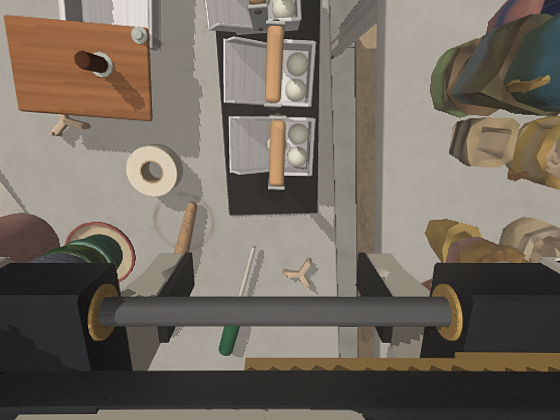

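```bash
python3 - <<'E'
from h import *
im=cv2.imread("pics/w2.png"); crop(im,190,0,350,220,2.7,"w2c.png")
E
```

```text
(no output)
```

View pics/w2c.png

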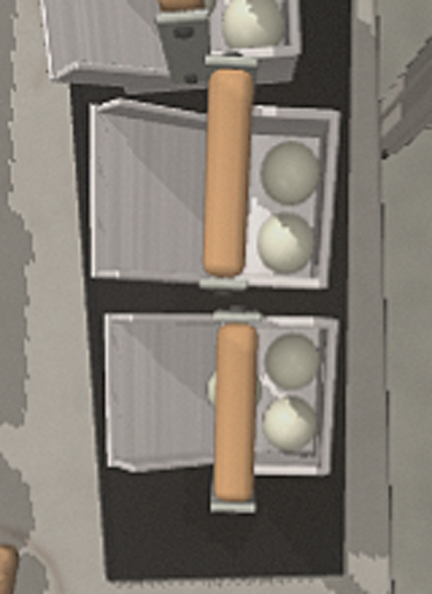

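```bash
python3 - <<'E'
from h import *
np.set_printoptions(precision=4,suppress=True)
c=cam("wrist"); f=lambda x,y:(190+x/2.7-.3,y/2.7-.3)
for n,(p,q) in dict(c=((237,325),(233,500)),b=((231,70),(222,275))).items():
    P=atz(c,f(*p),.109);Q=atz(c,f(*q),.109); d=P-Q
    print(n,P,Q,"mid",(P+Q)/2,"len",np.hypot(*d[:2]),"ang",np.degrees(np.arctan2(d[1],d[0])))
print([atz(c,f(*p),.003) for p in ((108,580),(343,572),(70,85),(350,20))])
E
```

```text
c [ 0.6073 -0.2774  0.109 ] [ 0.6653 -0.2833  0.109 ] mid [ 0.6363 -0.2804  0.109 ] len 0.05834777866609131 ang 174.14283862454894
b [ 0.5337 -0.2734  0.109 ] [ 0.5915 -0.281   0.109 ] mid [ 0.5626 -0.2772  0.109 ] len 0.05827540079599061 ang 172.5436033063768
[array([ 0.7235, -0.3482,  0.003 ]), array([ 0.7286, -0.2349,  0.003 ]), array([ 0.5108, -0.3375,  0.003 ]), array([ 0.497 , -0.2224,  0.003 ])]
```

Emit:
{"fn": "servo_tool", "kwargs": {"rows": [[[0.0112, 0.0004, 0.015], [0, 0, 0.2], 0.4], [[0.0112, 0.0004, 0.015], [0, 0, 0], 0.4], [[0.0112, 0.0004, 0.015], [0, 0, 0], 0.4], [[0.0112, 0.0005, 0.015], [0, 0, 0], 0.4], [[0, 0, 0.0217], [0, 0, 0], 0.4], [[0, 0, 0.0217], [0, 0, 0], 0.4], [[0, 0, 0.0217], [0, 0, 0], 0.4], [[0, 0, 0.0217], [0, 0, 0], 0.4], [[0, 0, 0.0217], [0, 0, 0], 0.4], [[0, 0, 0], [0, 0, 0], 1], [[0, 0, 0], [0, 0, 0], 1], [[0, 0, 0], [0, 0, 0], 1], [[0, 0, 0], [0, 0, 0], 1], [[0, 0, 0], [0, 0, 0], 1], [[0, 0, 0], [0, 0, 0], 1], [[0, 0, 0], [0, 0, 0], 1], [[0, 0, 0], [0, 0, 0], 1]]}}

```text
clock: 7.85
tool_pos: [0.637, -0.2798, 0.0818]
orientation: [-180.0, 0.1, 174.0]
force: [-0.2, 0.3, 3.0]
opening: 0.0138
```

Emit:
{"fn": "servo_tool", "kwargs": {"rows": [[[0, 0, 0], [0, 0, 0], 0.3], [[0, 0, 0], [0, 0, 0], 0.3], [[0, 0, 0], [0, 0, 0], 0.3], [[0, 0, 0], [0, 0, 0], 0.3], [[0, 0, -0.025], [0, 0, 0], 0.2], [[0, 0, -0.03], [0, 0, 0], 0], [[0.01, 0, -0.03], [0, 0, 0], 0], [[0.02, 0, -0.03], [0, 0, 0], 0], [[0.02, 0, -0.03], [0, 0, 0], 0], [[0.02, 0, -0.02], [0, 0, 0], 0], [[0, 0, 0], [0, 0, 0], 0]]}}

```text
clock: 8.77
tool_pos: [0.5663, -0.273, 0.2522]
orientation: [-179.9, 0.5, 174.0]
force: [0.4, -0.6, 0.0]
opening: 0.0816
```

```bash
python3 - <<'E'
from h import *
np.set_printoptions(precision=4,suppress=True)
o,c,im=shot("wrist","w3.png");print(o["tool_pos"],o["orientation"]); print(-c[2].T@c[3])
crop(im,150,0,400,260,2.3,"w3c.png")
E
```

```text
[ 0.5663 -0.273   0.2522] [-179.9178    0.4541  174.0031]
[ 0.4829 -0.2639  0.4098]
```

View pics/w3c.png

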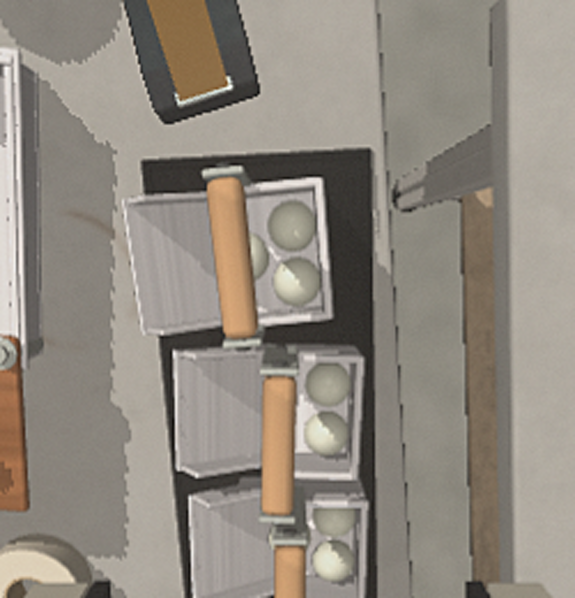

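```bash
python3 - <<'E'
from h import *
np.set_printoptions(precision=4,suppress=True)
c=cam("wrist"); f=lambda x,y:(150+x/2.3-.3,y/2.3-.3)
for n,(p,q) in dict(a=((224,178),(240,338)),b=((280,377),(278,515))).items():
    P=atz(c,f(*p),.109);Q=atz(c,f(*q),.109); d=P-Q
    print(n,P,Q,"mid",(P+Q)/2,"len",np.hypot(*d[:2]),"ang",np.degrees(np.arctan2(d[1],d[0])))
print("mat",[atz(c,f(*p),.003) for p in ((143,160),(370,150))])
print("disp",[atz(c,f(*p),.0) for p in ((165,122),(258,95))])
E
```

```text
a [ 0.4568 -0.2847  0.109 ] [ 0.5151 -0.2861  0.109 ] mid [ 0.4859 -0.2854  0.109 ] len 0.05829912118461802 ang 178.67217560732809
b [ 0.532  -0.2721  0.109 ] [ 0.59   -0.2792  0.109 ] mid [ 0.561  -0.2757  0.109 ] len 0.05850025806891252 ang 172.9947417367507
mat [array([ 0.4349, -0.331 ,  0.003 ]), array([ 0.4421, -0.2188,  0.003 ])]
disp [array([ 0.4187, -0.3179,  0.    ]), array([ 0.4116, -0.271 ,  0.    ])]
```

Emit:
{"fn": "servo_tool", "kwargs": {"rows": [[[0.0157, -0.0041, 0.012], [0, 0, 0], 0.2], [[0.0157, -0.0041, 0.012], [0, 0, 0], 0.4], [[0.0157, -0.0041, 0.012], [0, 0, 0], 0.4], [[0.0157, -0.0041, 0.012], [0, 0, 0], 0.4], [[0.0157, -0.0041, 0.012], [0, 0, -0.78], 0.4], [[0, 0, 0.0222], [0, 0, 0], 0.4], [[0, 0, 0.0222], [0, 0, 0], 0.4], [[0, 0, 0.0222], [0, 0, 0], 0.4], [[0, 0, 0.0222], [0, 0, 0], 0.4], [[0, 0, 0.0222], [0, 0, 0], 0.4], [[0, 0, 0], [0, 0, 0], 1], [[0, 0, 0], [0, 0, 0], 1], [[0, 0, 0], [0, 0, 0], 1], [[0, 0, 0], [0, 0, 0], 1], [[0, 0, 0], [0, 0, 0], 1], [[0, 0, 0], [0, 0, 0], 1], [[0, 0, 0], [0, 0, 0], 1], [[0, 0, 0], [0, 0, 0], 1]]}}

```text
clock: 10.32
tool_pos: [0.4869, -0.2846, 0.0754]
orientation: [-180.0, 0.1, 178.7]
force: [-0.8, 0.0, 0.6]
opening: 0.0138
```

Emit:
{"fn": "servo_tool", "kwargs": {"rows": [[[0, 0, -0.008], [0, 0, 0], 1], [[0, 0, -0.014], [0, 0, 0], 1], [[0, 0, -0.016], [0, 0, 0], 1], [[0, 0, -0.014], [0, 0, 0], 1], [[0, 0, -0.013], [0, 0, 0], 1], [[0.001, -0.004, 0], [0, 0, 0], 1], [[0.0022, -0.008, 0], [0, 0, 0], 1], [[0.0026, -0.01, 0], [0, 0, 0], 1], [[0.0026, -0.01, 0], [0, 0, 0], 1], [[0.0026, -0.01, 0], [0, 0, 0], 1], [[0.0026, -0.01, 0], [0, 0, 0], 1], [[0.0026, -0.01, 0], [0, 0, 0], 1], [[0.002, -0.006, 0], [0, 0, 0.3], 1], [[0.001, -0.004, 0], [0, 0, 0.5], 1], [[0, 0, 0], [0, 0, 0.5], 1], [[0, 0, 0], [0, 0, 0.23], 1]]}}

```text
clock: 11.65
tool_pos: [0.4653, -0.3567, 0.1396]
orientation: [180.0, -0.0, 169.2]
force: [0.1, 0.3, -3.2]
opening: 0.0138
```

Emit:
{"fn": "servo_tool", "kwargs": {"rows": [[[0, -0.002, -0.0027], [-0.5, 0, 0], 1], [[0, -0.0041, -0.0053], [-1, 0, 0], 1], [[0, -0.0041, -0.0053], [-1, 0, 0], 1], [[0, -0.0041, -0.0053], [-1, 0, 0], 1], [[0, -0.0041, -0.0053], [-1, 0, 0], 1], [[0, 0, 0], [0, 0, 0], 1]]}}

```text
clock: 12.15
tool_pos: [0.4601, -0.382, 0.1577]
orientation: [152.7, -0.1, 169.2]
force: [0.5, 1.1, -3.6]
opening: 0.0134
```

```bash
cat > lip.py <<'E'
import sys
from h import *
np.set_printoptions(precision=4,suppress=True)
zt=float(sys.argv[1]) # TCP height in hod frame
o=telemetry.get_obs(); Rt=R.from_euler('xyz',o["orientation"],degrees=True)
lip=o["tool_pos"]+Rt.apply([0,-.053,zt-.036])
C=np.array([.4488,-.4333,0]); loc=R.from_euler('z',10.5,degrees=True).apply(lip-C)
hz=-Rt.apply([0,0,1]); hy=Rt.apply([1,0,0])
print("lip",lip,"in tray",loc,"tilt",np.degrees(np.arccos(hz[2])),"roll z of handle",hy[2],"yaw y",np.degrees(np.arctan2(hy[1],hy[0])),"open",o["opening"],"j",o["joint_pos"],"f",o["force"],o["clock"])
E
python3 lip.py .0724; python3 - <<'E'
from h import *
shot("scene","s2.png");shot("side","d2.png")
E
```

```text
lip [ 0.4543 -0.4118  0.1011] in tray [0.0015 0.0221 0.1011] tilt 27.34959121060179 roll z of handle 0.0022029786232533946 yaw y 169.2062275345036 open 0.013416070743527247 j [-37.7556  27.0274   5.8439 -24.3198 -82.8126 -56.9782] f [ 0.4836  1.0634 -3.5743] 12.15
```

View pics/s2.png

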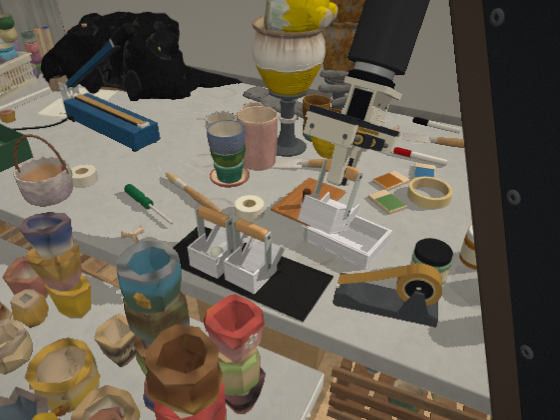

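View pics/d2.png

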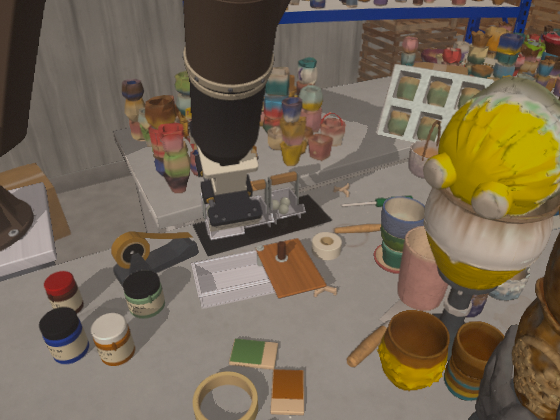

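Emit:
{"fn": "servo_tool", "kwargs": {"rows": [[[0, -0.0035, 0.007], [0, 0, 0], 1], [[0, -0.005, 0.0095], [0, 0, 0], 1], [[0, -0.005, 0.0095], [0, 0, 0], 1], [[0, -0.005, 0.0095], [0, 0, 0], 1], [[0, -0.004, 0.008], [0, 0, 0], 1], [[0, -0.002, 0.0035], [0, 0, 0], 1], [[0, -0.0019, -0.0027], [-0.5, 0, 0], 1], [[0, -0.0019, -0.0027], [-0.5, 0, 0], 1], [[0, 0, 0], [0, 0, 0], 1]]}}

```text
clock: 13.0
tool_pos: [0.4598, -0.3853, 0.1083]
orientation: [146.8, -0.1, 169.4]
force: [-0.7, 0.2, -4.1]
opening: 0.0136
```

```bash
python3 lip.py .0724; python3 - <<'E'
from h import *
o,c,im=shot("scene","s3.png"); crop(im,250,120,420,300,3,"s3c.png")
E
```

```text
lip [ 0.4552 -0.4093  0.0489] in tray [0.002  0.0248 0.0489] tilt 33.17472160441627 roll z of handle 0.0016216652366948178 yaw y 169.43836846027327 open 0.013616254075951368 j [-40.868   32.6503   7.3213 -28.3251 -83.832  -51.7747] f [-0.7491  0.2152 -4.0673] 13.0
```

View pics/s3c.png

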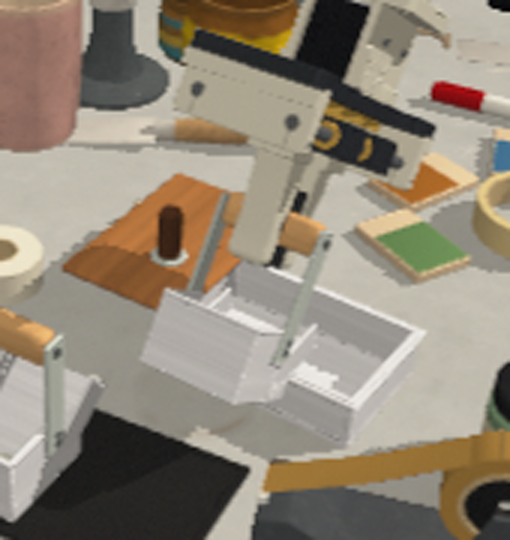

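Emit:
{"fn": "servo_tool", "kwargs": {"rows": [[[0, -0.0015, -0.0006], [-0.25, 0, 0], 1], [[0, -0.0015, -0.0006], [-0.25, 0, 0], 1], [[0, -0.0015, -0.0006], [-0.25, 0, 0], 1], [[0, -0.0009, -0.0014], [-0.25, 0, 0], 1], [[0, -0.0009, -0.0014], [-0.25, 0, 0], 1], [[0, -0.0009, -0.0014], [-0.25, 0, 0], 1], [[0, -0.0009, -0.0014], [-0.25, 0, 0], 1], [[0, -0.0009, -0.0014], [-0.25, 0, 0], 1], [[0, -0.0009, -0.0014], [-0.25, 0, 0], 1], [[0, -0.0009, -0.0014], [-0.25, 0, 0], 1], [[0, -0.0009, -0.0014], [-0.25, 0, 0], 1], [[0, -0.0009, -0.0014], [-0.25, 0, 0], 1], [[0, -0.0009, -0.0014], [-0.25, 0, 0], 1], [[0, -0.0009, -0.0014], [-0.25, 0, 0], 1], [[0, -0.0009, -0.0014], [-0.25, 0, 0], 1], [[0, -0.0009, -0.0014], [-0.25, 0, 0], 1], [[0, -0.0009, -0.0014], [-0.25, 0, 0], 1], [[0, -0.0009, -0.0014], [-0.25, 0, 0], 1], [[0, -0.0009, -0.0014], [-0.25, 0, 0], 1], [[0, -0.0009, -0.0014], [-0.25, 0, 0], 1]]}}

```text
clock: 14.72
tool_pos: [0.4545, -0.4165, 0.1123]
orientation: [116.9, -0.0, 169.5]
force: [0.6, 1.1, -3.2]
opening: 0.0137
```

```bash
python3 lip.py .0724; python3 - <<'E'
from h import *
o,c,im=shot("scene","s4.png"); crop(im,250,120,420,300,3,"s4c.png")
E
```

```text
lip [ 0.456  -0.4081  0.0486] in tray [0.0025 0.0261 0.0486] tilt 63.14427334116103 roll z of handle 8.390864516640006e-05 yaw y 169.49457705746943 open 0.013695155959308992 j [ -53.101    49.7322   27.0518  -45.3103 -112.5175  -47.3337] f [ 0.6006  1.0938 -3.2265] 14.7167
```

View pics/s4c.png

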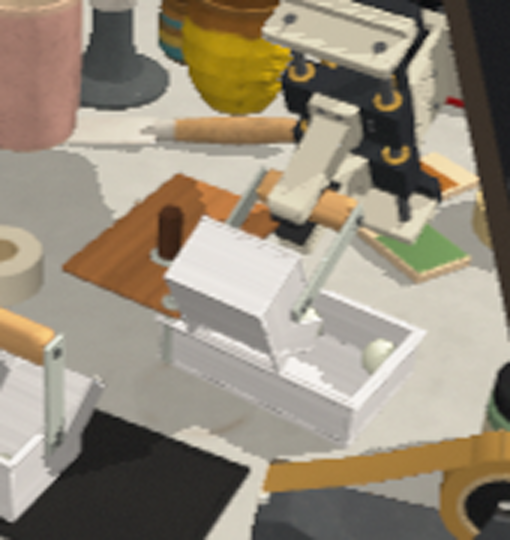

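Emit:
{"fn": "servo_tool", "kwargs": {"rows": [[[0, 0, 0], [0, 0, 0], 1], [[0, 0, 0], [0, 0, 0], 1], [[0, 0, 0], [0, 0, 0], 1], [[0, 0, 0], [0, 0, 0], 1]]}}

```text
clock: 15.1
tool_pos: [0.4548, -0.4161, 0.113]
orientation: [117.1, 0.0, 169.5]
force: [-0.4, 0.3, -1.7]
opening: 0.0139
```

```bash
python3 - <<'E'
from h import *
o,c,im=shot("scene","s5.png"); crop(im,300,170,400,280,3,"s5c.png")
o,c,im2=shot("side","d5.png"); a=cv2.resize(im[170:280,290:410],None,fx=3,fy=3); b=cv2.resize(im2[180:320,140:360],None,fx=2,fy=2)
h=max(a.shape[0],b.shape[0]); import numpy as np
z=np.zeros((h,a.shape[1]+b.shape[1],3),np.uint8); z[:a.shape[0],:a.shape[1]]=a; z[:b.shape[0],a.shape[1]:]=b; cv2.imwrite("pics/c5.png",z)
E
```

```text
(no output)
```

View pics/c5.png

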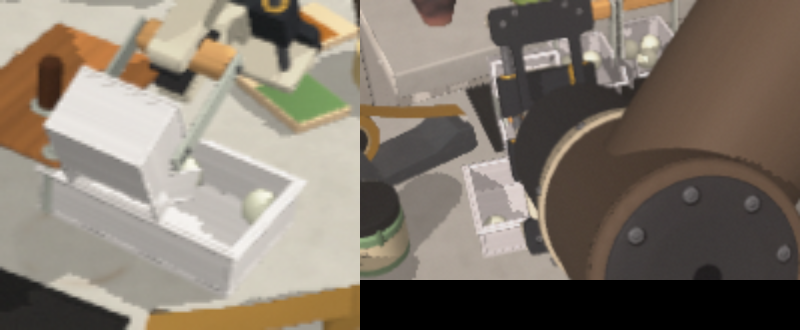

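Emit:
{"fn": "servo_tool", "kwargs": {"rows": [[[0, -0.0009, -0.0014], [-0.25, 0, 0], 1], [[0, -0.0009, -0.0014], [-0.25, 0, 0], 1], [[0, -0.0009, -0.0014], [-0.25, 0, 0], 1], [[0, 0, 0], [0, 0, 0], 1], [[0, 0, 0], [0, 0, 0], 1], [[0, 0, 0], [0, 0, 0], 1], [[0, 0, 0], [0, 0, 0], 1], [[0, 0, 0], [0, 0, 0], 1], [[0, 0.0091, -0.0041], [0, 0, 0], 1], [[0, 0.0137, -0.0061], [0, 0, 0], 1], [[0, 0.0137, -0.0061], [0, 0, 0], 1], [[0, 0.0091, -0.0041], [0, 0, 0], 1], [[0, 0.0035, 0.0057], [1, 0, 0], 1], [[0, 0.0035, 0.0057], [1, 0, 0], 1], [[0, 0.0035, 0.0057], [1, 0, 0], 1], [[0, 0.0035, 0.0057], [1, 0, 0], 1], [[0, 0.0035, 0.0057], [1, 0, 0], 1], [[0, 0.0035, 0.0057], [1, 0, 0], 1], [[0, 0.0035, 0.0057], [1, 0, 0], 1], [[0, 0.0035, 0.0057], [1, 0, 0], 1]]}}

```text
clock: 16.87
tool_pos: [0.4635, -0.3727, 0.154]
orientation: [160.8, 0.3, 169.5]
force: [-0.4, 0.1, -2.4]
opening: 0.0135
```

Emit:
{"fn": "servo_tool", "kwargs": {"rows": [[[0, 0.0035, 0.0057], [1, 0, 0], 1], [[0, 0.0035, 0.0057], [1, 0, 0], 1], [[0, 0.0035, 0.0057], [1, 0, 0], 1], [[0, 0.001, 0.0018], [0.3, 0, 0], 1], [[0, 0, 0], [0, 0, 0], 1]]}}

```text
clock: 17.28
tool_pos: [0.465, -0.3547, 0.1364]
orientation: [-179.6, 0.0, 169.7]
force: [-0.9, 1.1, -2.1]
opening: 0.0139
```

```bash
python3 lip.py .0724; cat > two.py <<'E'
import sys
from h import *
n=sys.argv[1]
o,c,im=shot("scene",f"s{n}.png"); o,c,im2=shot("side",f"d{n}.png")
a=cv2.resize(im[180:310,170:410],None,fx=1.6,fy=1.6,interpolation=cv2.INTER_CUBIC); b=cv2.resize(im2[160:320,150:360],None,fx=1.9,fy=1.9,interpolation=cv2.INTER_CUBIC)
z=np.zeros((max(a.shape[0],b.shape[0]),a.shape[1]+b.shape[1],3),np.uint8); z[:a.shape[0],:a.shape[1]]=a; z[:b.shape[0],a.shape[1]:]=b; cv2.imwrite(f"pics/c{n}.png",z)
E
python3 two.py 6
```

```text
lip [ 0.4555 -0.407   0.1004] in tray [0.0018 0.0271 0.1004] tilt 0.3616302062029672 roll z of handle -0.0008153095433412837 yaw y 169.6602535497664 open 0.01393344995213945 j [-17.9488  16.264  -18.3033   0.4246 -55.3397 -82.6322] f [-0.8869  1.082  -2.0506] 17.2833
```

View pics/c6.png

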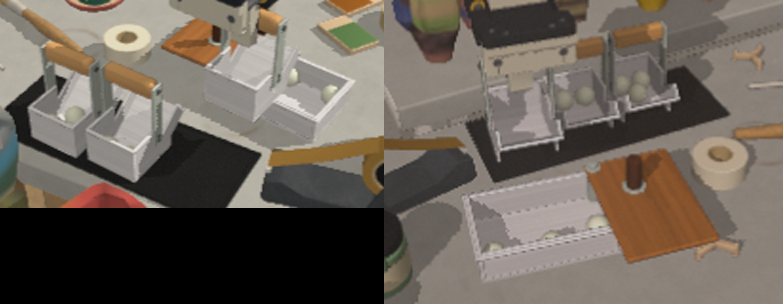

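Emit:
{"fn": "servo_tool", "kwargs": {"rows": [[[0, 0.01, 0], [0, 0, -0.3], 1], [[0, 0.017, 0], [0, 0, -0.4], 1], [[-0.001, 0.017, 0], [0, 0, -0.5], 1], [[-0.001, 0.017, 0], [0, 0, 0], 1], [[-0.001, 0.017, 0], [0, 0, 0], 1], [[-0.001, 0.017, 0], [0, 0, 0], 1], [[0, 0, 0], [0, 0, 0], 1], [[0, 0, 0], [0, 0, 0], 1]]}}

```text
clock: 18.05
tool_pos: [0.479, -0.2634, 0.1351]
orientation: [-179.8, 0.0, 176.7]
force: [-0.2, 0.1, -2.7]
opening: 0.0139
```

Emit:
{"fn": "servo_tool", "kwargs": {"rows": [[[0, 0, 0.012], [0, 0, 0], 1], [[0, 0, 0.015], [0, 0, 0], 1], [[0, 0, 0.015], [0, 0, 0], 1], [[0, 0, 0.01], [0, 0, 0], 1], [[0, 0, 0.005], [0, 0, 0], 1], [[0, 0, 0.0025], [0, 0, 0], 1], [[0, 0, 0], [0, 0, 0], 1]]}}

```text
clock: 18.63
tool_pos: [0.4787, -0.2646, 0.0757]
orientation: [-179.7, -0.0, 176.7]
force: [0.6, -0.3, -2.4]
opening: 0.0137
```

Emit:
{"fn": "servo_tool", "kwargs": {"rows": [[[0, 0, 0.001], [0, 0, 0], 1], [[0, 0, 0], [0, 0, 0], 0.3], [[0, 0, 0], [0, 0, 0], 0.3], [[0, 0, 0], [0, 0, 0], 0.3], [[0, 0, 0], [0, 0, 0], 0.3], [[0, 0, -0.02], [0, 0, 0], 0.2], [[0, 0, -0.03], [0, 0, 0], 0], [[0, 0, -0.03], [0, 0, 0], 0], [[-0.02, 0, -0.03], [0, 0, 0], 0], [[-0.035, 0, -0.03], [0, 0, 0], 0], [[-0.035, 0, -0.03], [0, 0, 0], 0], [[-0.035, 0, 0], [0, 0, 0], 0], [[-0.035, 0, 0], [0, 0, 0], 0], [[-0.02, 0, 0], [0, 0, 0], 0], [[0, 0, 0], [0, 0, 0], 0], [[0, 0, 0], [0, 0, 0], 0]]}}

```text
clock: 19.97
tool_pos: [0.6523, -0.2725, 0.2366]
orientation: [-179.7, -0.1, 176.7]
force: [-0.4, 0.9, -0.5]
opening: 0.0873
```

```bash
python3 - <<'E'
from h import *
np.set_printoptions(precision=4,suppress=True)
o,c,im=shot("wrist","w4.png");print(o["tool_pos"],o["orientation"]); print(-c[2].T@c[3])
crop(im,150,0,400,260,2.3,"w4c.png")
E
```

```text
[ 0.6523 -0.2725  0.2366] [-179.7234   -0.1499  176.7259]
[ 0.5703 -0.2669  0.3952]
```

View pics/w4c.png

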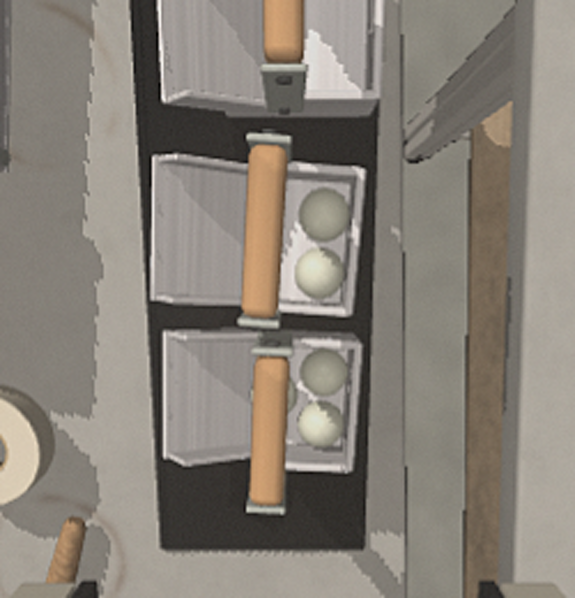

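```bash
python3 - <<'E'
from h import *
np.set_printoptions(precision=4,suppress=True)
c=cam("wrist"); f=lambda x,y:(150+x/2.3-.3,y/2.3-.3)
for n,(p,q) in dict(b=((268,144),(261,320)),c=((271,359),(266,507))).items():
    P=atz(c,f(*p),.109);Q=atz(c,f(*q),.109); d=P-Q
    print(n,P,Q,"mid",(P+Q)/2,"len",np.hypot(*d[:2]),"ang",np.degrees(np.arctan2(d[1],d[0])))
E
```

```text
b [ 0.5321 -0.2732  0.109 ] [ 0.592  -0.2797  0.109 ] mid [ 0.562  -0.2764  0.109 ] len 0.06026214990401756 ang 173.77089379429873
c [ 0.6067 -0.2769  0.109 ] [ 0.6658 -0.2827  0.109 ] mid [ 0.6362 -0.2798  0.109 ] len 0.05944405586817993 ang 174.3938603183245
```

Emit:
{"fn": "servo_tool", "kwargs": {"rows": [[[0.018, -0.0018, 0.012], [0, 0, 0], 0.2], [[0.018, -0.0018, 0.012], [0, 0, 0], 0.4], [[0.018, -0.0018, 0.012], [0, 0, 0], 0.4], [[0.018, -0.0018, 0.012], [0, 0, 0], 0.4], [[0.018, -0.0018, 0.01], [0, 0, 0.57], 0.4], [[0, 0, 0.02], [0, 0, 0], 0.4], [[0, 0, 0.02], [0, 0, 0], 0.4], [[0, 0, 0.02], [0, 0, 0], 0.4], [[0, 0, 0.02], [0, 0, 0], 0.4], [[0, 0, 0.02], [0, 0, 0], 0.4], [[0, 0, 0], [0, 0, 0], 1], [[0, 0, 0], [0, 0, 0], 1], [[0, 0, 0], [0, 0, 0], 1], [[0, 0, 0], [0, 0, 0], 1], [[0, 0, 0], [0, 0, 0], 1], [[0, 0, 0], [0, 0, 0], 1], [[0, 0, 0], [0, 0, 0], 1], [[0, 0, 0], [0, 0, 0], 1]]}}

```text
clock: 21.52
tool_pos: [0.5617, -0.2774, 0.0811]
orientation: [-179.7, 0.1, 173.3]
force: [-0.3, 2.7, 4.2]
opening: 0.0137
```

Emit:
{"fn": "servo_tool", "kwargs": {"rows": [[[0, 0, -0.008], [0, 0, 0], 1], [[0, 0, -0.014], [0, 0, 0], 1], [[0, 0, -0.016], [0, 0, 0], 1], [[0, 0, -0.016], [0, 0, 0], 1], [[0, 0, -0.012], [0, 0, 0], 1], [[-0.0007, -0.006, 0], [0, 0, 0], 1], [[-0.0014, -0.012, 0], [0, 0, 0], 1], [[-0.0018, -0.015, 0], [0, 0, 0], 1], [[-0.0018, -0.015, 0], [0, 0, 0], 1], [[-0.0018, -0.015, 0], [0, 0, 0], 1], [[-0.001, -0.01, 0], [0, 0, 0], 1], [[0.004, -0.0054, 0], [0, 0, 0], 1], [[0.011, -0.0016, 0], [0, 0, 0], 1], [[0.015, -0.0018, 0], [0, 0, 0], 1], [[0.018, -0.0022, 0], [0, 0, 0], 1], [[0.018, -0.0022, 0], [0, 0, 0], 1], [[0.015, -0.0018, 0], [0, 0, 0], 1], [[0.01, -0.0012, 0], [0, 0, 0.2], 1], [[0.004, -0.0004, 0], [0, 0, 0.4], 1], [[0, 0, 0], [0, 0, 0], 1]]}}

```text
clock: 23.18
tool_pos: [0.4635, -0.3556, 0.1472]
orientation: [-179.7, 0.0, 169.5]
force: [1.0, 0.2, -2.5]
opening: 0.0139
```

```bash
python3 lip.py .0781; python3 two.py 7
```

```text
lip [ 0.4538 -0.4079  0.1053] in tray [0.0003 0.0258 0.1053] tilt 0.2883463928809827 roll z of handle -0.00022694380052883133 yaw y 169.48948427671942 open 0.013909092348568757 j [-18.1372  15.6495 -17.5476   0.3393 -56.7522 -82.5592] f [ 0.9949  0.2236 -2.4644] 23.1833
```

View pics/c7.png

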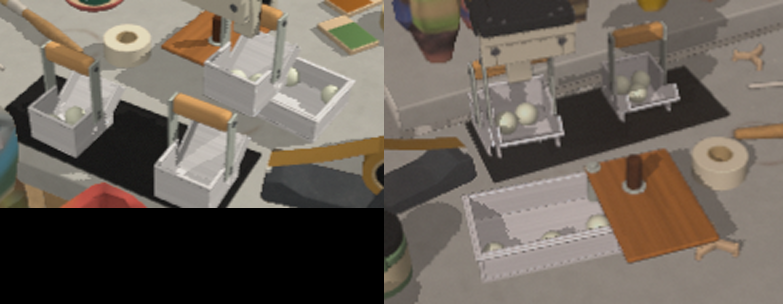

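Emit:
{"fn": "servo_tool", "kwargs": {"rows": [[[0, -0.0023, -0.0027], [-0.5, 0, 0], 1], [[0, -0.0047, -0.0053], [-1, 0, 0], 1], [[0, -0.0047, -0.0053], [-1, 0, 0], 1], [[0, -0.0047, -0.0053], [-1, 0, 0], 1], [[0, -0.0047, -0.0053], [-1, 0, 0], 1], [[0, -0.0023, -0.0027], [-0.5, 0, 0], 1], [[0, -0.0023, -0.0027], [-0.5, 0, 0], 1], [[0, -0.004, 0.006], [0, 0, 0], 1], [[0, -0.006, 0.0088], [0, 0, 0], 1], [[0, -0.007, 0.0102], [0, 0, 0], 1], [[0, -0.007, 0.0102], [0, 0, 0], 1], [[0, -0.004, 0.006], [0, 0, 0], 1], [[0, -0.002, 0.003], [0, 0, 0], 1], [[0, 0, 0], [0, 0, 0], 1]]}}

```text
clock: 24.45
tool_pos: [0.4589, -0.3872, 0.1145]
orientation: [147.3, -0.1, 169.7]
force: [0.4, 0.4, -2.9]
opening: 0.0138
```

```bash
python3 lip.py .0781; python3 two.py 8
```

```text
lip [ 0.4549 -0.4086  0.0504] in tray [0.0015 0.0254 0.0504] tilt 32.73780147790697 roll z of handle 0.0014515889850972158 yaw y 169.74160979726648 open 0.013776712555339056 j [-40.7625  32.2292   7.5306 -27.8865 -84.1963 -51.9446] f [ 0.3717  0.3673 -2.8828] 24.45
```

View pics/c8.png

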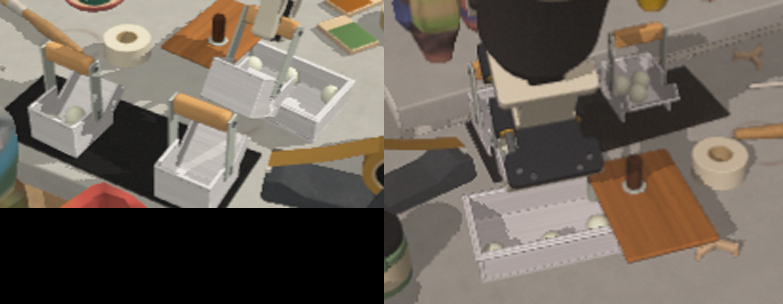

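Emit:
{"fn": "servo_tool", "kwargs": {"rows": [[[0, -0.0017, -0.0005], [-0.25, 0, 0], 1], [[0, -0.0017, -0.0005], [-0.25, 0, 0], 1], [[0, -0.0017, -0.0005], [-0.25, 0, 0], 1], [[0, -0.0017, -0.0005], [-0.25, 0, 0], 1], [[0, -0.0011, -0.0014], [-0.25, 0, 0], 1], [[0, -0.0011, -0.0014], [-0.25, 0, 0], 1], [[0, -0.0011, -0.0014], [-0.25, 0, 0], 1], [[0, -0.0011, -0.0014], [-0.25, 0, 0], 1], [[0, -0.0011, -0.0014], [-0.25, 0, 0], 1], [[0, -0.0011, -0.0014], [-0.25, 0, 0], 1], [[0, -0.0011, -0.0014], [-0.25, 0, 0], 1], [[0, -0.0011, -0.0014], [-0.25, 0, 0], 1], [[0, -0.0011, -0.0014], [-0.25, 0, 0], 1], [[0, -0.0011, -0.0014], [-0.25, 0, 0], 1], [[0, -0.0011, -0.0014], [-0.25, 0, 0], 1], [[0, -0.0011, -0.0014], [-0.25, 0, 0], 1], [[0, -0.0011, -0.0014], [-0.25, 0, 0], 1], [[0, -0.0011, -0.0014], [-0.25, 0, 0], 1], [[0, -0.0011, -0.0014], [-0.25, 0, 0], 1], [[0, -0.0011, -0.0014], [-0.25, 0, 0], 1]]}}

```text
clock: 26.22
tool_pos: [0.4526, -0.4228, 0.1141]
orientation: [117.2, -0.0, 169.7]
force: [0.3, -0.3, -1.4]
opening: 0.0135
```

Emit:
{"fn": "servo_tool", "kwargs": {"rows": [[[0, -0.0011, -0.0014], [-0.25, 0, 0], 1], [[0, -0.0011, -0.0014], [-0.25, 0, 0], 1], [[0, -0.0011, -0.0014], [-0.25, 0, 0], 1], [[0, 0, 0], [0, 0, 0], 1], [[0, 0, 0], [0, 0, 0], 1], [[0, 0, 0], [0, 0, 0], 1], [[0, 0, 0], [0, 0, 0], 1], [[0, 0, 0], [0, 0, 0], 1], [[0, 0.0091, -0.0041], [0, 0, 0], 1], [[0, 0.0137, -0.0061], [0, 0, 0], 1], [[0, 0.0137, -0.0061], [0, 0, 0], 1], [[0, 0.0091, -0.0041], [0, 0, 0], 1], [[0, 0.0041, 0.0058], [1, 0, 0], 1], [[0, 0.0041, 0.0058], [1, 0, 0], 1], [[0, 0.0041, 0.0058], [1, 0, 0], 1], [[0, 0.0041, 0.0058], [1, 0, 0], 1], [[0, 0.0041, 0.0058], [1, 0, 0], 1], [[0, 0.0041, 0.0058], [1, 0, 0], 1], [[0, 0.0041, 0.0058], [1, 0, 0], 1], [[0, 0.0041, 0.0058], [1, 0, 0], 1]]}}

```text
clock: 27.88
tool_pos: [0.4622, -0.3755, 0.1579]
orientation: [161.1, 0.3, 169.7]
force: [0.7, 0.9, -1.1]
opening: 0.0134
```

Emit:
{"fn": "servo_tool", "kwargs": {"rows": [[[0, 0.0041, 0.0058], [1, 0, 0], 1], [[0, 0.0041, 0.0058], [1, 0, 0], 1], [[0, 0.0041, 0.0058], [1, 0, 0], 1], [[0, 0.001, 0.0018], [0.2, 0, 0], 1], [[0, 0, 0], [0, 0, 0], 1]]}}

```text
clock: 28.3
tool_pos: [0.464, -0.3556, 0.1403]
orientation: [-180.0, 0.0, 169.9]
force: [-0.8, 0.5, -2.0]
opening: 0.0134
```

```bash
python3 lip.py .0781; python3 two.py 9
```

```text
lip [ 0.4547 -0.4078  0.0982] in tray [0.0011 0.0262 0.0982] tilt 0.059729850074457004 roll z of handle -0.0008121740087098712 yaw y 169.85124357763354 open 0.013421448355497185 j [-18.2903  16.111  -17.7875   0.0367 -56.0501 -81.879 ] f [-0.8134  0.4785 -2.0412] 28.3
```

View pics/c9.png

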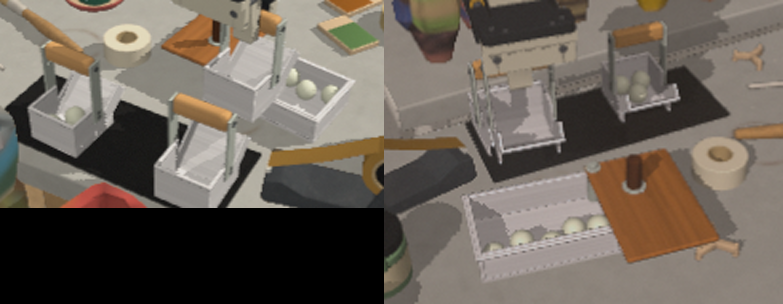

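Emit:
{"fn": "servo_tool", "kwargs": {"rows": [[[-0.009, 0.0016, -0.002], [0, 0, -0.3], 1], [[-0.0185, 0.0033, 0], [0, 0, -0.4], 1], [[-0.0185, 0.0033, 0], [0, 0, 0], 1], [[-0.0185, 0.0033, 0], [0, 0, 0], 1], [[-0.0185, 0.0033, 0], [0, 0, 0], 1], [[-0.0095, 0.0016, 0], [0, 0, 0], 1], [[0, 0, 0], [0, 0, 0], 1], [[0, 0, 0], [0, 0, 0], 1]]}}

```text
clock: 29.07
tool_pos: [0.5578, -0.3542, 0.1407]
orientation: [179.9, -0.0, 173.8]
force: [0.3, 0.3, -1.4]
opening: 0.0138
```

Emit:
{"fn": "servo_tool", "kwargs": {"rows": [[[0.001, 0.0096, 0], [0, 0, 0], 1], [[0.0019, 0.018, 0], [0, 0, 0], 1], [[0.0019, 0.018, 0], [0, 0, 0], 1], [[0.0019, 0.018, 0], [0, 0, 0], 1], [[0.0019, 0.018, 0], [0, 0, 0], 1], [[0, 0, 0], [0, 0, 0], 1], [[0, 0, 0.01], [0, 0, 0], 1], [[0, 0, 0.015], [0, 0, 0], 1], [[0, 0, 0.015], [0, 0, 0], 1], [[0, 0, 0.012], [0, 0, 0], 1], [[0, 0, 0.005], [0, 0, 0], 1], [[0, 0, 0.003], [0, 0, 0], 1], [[0, 0, 0], [0, 0, 0], 1]]}}

```text
clock: 30.15
tool_pos: [0.5579, -0.2719, 0.0814]
orientation: [-180.0, -0.0, 173.9]
force: [-0.1, -0.4, -1.0]
opening: 0.0139
```

Release and move to view hod c.

Emit:
{"fn": "servo_tool", "kwargs": {"rows": [[[0, 0, 0.001], [0, 0, 0], 1], [[0, 0, 0], [0, 0, 0], 0.3], [[0, 0, 0], [0, 0, 0], 0.3], [[0, 0, 0], [0, 0, 0], 0.3], [[0, 0, 0], [0, 0, 0], 0.3], [[0, 0, -0.02], [0, 0, 0], 0.2], [[0, 0, -0.03], [0, 0, 0], 0], [[0, 0, -0.03], [0, 0, 0], 0], [[-0.02, 0, -0.03], [0, 0, 0], 0], [[-0.03, 0, -0.03], [0, 0, 0], 0], [[-0.03, 0, -0.02], [0, 0, 0], 0], [[-0.03, 0, 0], [0, 0, 0], 0], [[-0.01, 0, 0], [0, 0, 0], 0], [[0, 0, 0], [0, 0, 0], 0], [[0, 0, 0], [0, 0, 0], 0]]}}

```text
clock: 31.4
tool_pos: [0.677, -0.284, 0.2381]
orientation: [180.0, -0.1, 173.9]
force: [-0.2, 0.3, -1.6]
opening: 0.0872
```

```bash
python3 - <<'E'
from h import *
np.set_printoptions(precision=4,suppress=True)
o,c,im=shot("wrist","w5.png");print(o["tool_pos"],o["orientation"]); print(-c[2].T@c[3])
crop(im,150,0,400,260,2.3,"w5c.png")
E
```

```text
[ 0.677  -0.284   0.2381] [179.984   -0.1023 173.884 ]
[ 0.5951 -0.2752  0.3966]
```

View pics/w5c.png

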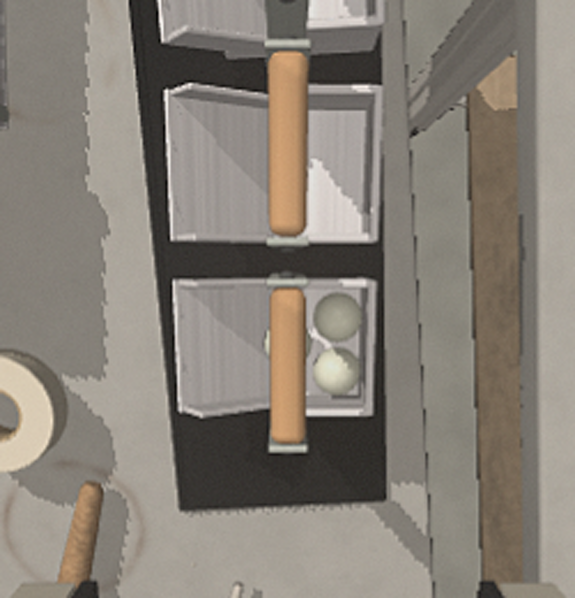

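```bash
python3 - <<'E'
from h import *
np.set_printoptions(precision=4,suppress=True)
c=cam("wrist"); f=lambda x,y:(150+x/2.3-.3,y/2.3-.3)
for n,(p,q) in dict(b=((288,52),(287,234)),c=((288.5,288),(287,443))).items():
    P=atz(c,f(*p),.109);Q=atz(c,f(*q),.109); d=P-Q
    print(n,P,Q,"mid",(P+Q)/2,"len",np.hypot(*d[:2]),"ang",np.degrees(np.arctan2(d[1],d[0])))
E
```

```text
b [ 0.5295 -0.2681  0.109 ] [ 0.5875 -0.2747  0.109 ] mid [ 0.5585 -0.2714  0.109 ] len 0.058357551119047266 ang 173.53593210884995
c [ 0.6064 -0.2762  0.109 ] [ 0.6652 -0.283   0.109 ] mid [ 0.6358 -0.2796  0.109 ] len 0.059157625639855035 ang 173.33026599141076
```

Emit:
{"fn": "servo_tool", "kwargs": {"rows": [[[0.0103, 0, 0.012], [0, 0, 0], 0.2], [[0.0103, 0, 0.012], [0, 0, 0], 0.4], [[0.0103, 0, 0.012], [0, 0, 0], 0.4], [[0.0103, 0, 0.012], [0, 0, 0], 0.4], [[0, 0, 0.022], [0, 0, 0], 0.4], [[0, 0, 0.022], [0, 0, 0], 0.4], [[0, 0, 0.022], [0, 0, 0], 0.4], [[0, 0, 0.022], [0, 0, 0], 0.4], [[0, 0, 0.022], [0, 0, 0], 0.4], [[0, 0, 0], [0, 0, 0], 1], [[0, 0, 0], [0, 0, 0], 1], [[0, 0, 0], [0, 0, 0], 1], [[0, 0, 0], [0, 0, 0], 1], [[0, 0, 0], [0, 0, 0], 1], [[0, 0, 0], [0, 0, 0], 1], [[0, 0, 0], [0, 0, 0], 1], [[0, 0, 0], [0, 0, 0], 1]]}}

```text
clock: 32.87
tool_pos: [0.6366, -0.2799, 0.0824]
orientation: [-180.0, 0.1, 173.9]
force: [0.8, 0.4, 3.7]
opening: 0.0137
```

Emit:
{"fn": "servo_tool", "kwargs": {"rows": [[[0, 0, -0.008], [0, 0, 0], 1], [[0, 0, -0.014], [0, 0, 0], 1], [[0, 0, -0.016], [0, 0, 0], 1], [[0, 0, -0.016], [0, 0, 0], 1], [[0, 0, -0.013], [0, 0, 0], 1], [[-0.0006, -0.006, 0], [0, 0, 0], 1], [[-0.0013, -0.012, 0], [0, 0, 0], 1], [[-0.0016, -0.015, 0], [0, 0, 0], 1], [[-0.0016, -0.015, 0], [0, 0, 0], 1], [[-0.0016, -0.015, 0], [0, 0, 0], 1], [[-0.001, -0.01, 0], [0, 0, 0], 1], [[0, -0.0035, 0], [0, 0, 0], 1], [[0, 0, 0], [0, 0, 0], 1]]}}

```text
clock: 33.95
tool_pos: [0.635, -0.3582, 0.1475]
orientation: [180.0, -0.1, 173.8]
force: [-0.4, -0.5, -2.6]
opening: 0.0142
```

Emit:
{"fn": "servo_tool", "kwargs": {"rows": [[[0.008, -0.0008, 0], [0, 0, 0], 1], [[0.016, -0.0018, 0], [0, 0, 0], 1], [[0.022, -0.0024, 0], [0, 0, 0], 1], [[0.022, -0.0024, 0], [0, 0, 0], 1], [[0.022, -0.0024, 0], [0, 0, 0], 1], [[0.022, -0.0024, 0], [0, 0, 0], 1], [[0.022, -0.0024, 0], [0, 0, 0], 1], [[0.018, -0.0018, 0], [0, 0, 0], 1], [[0.012, -0.0012, 0], [0, 0, 0.2], 1], [[0.0055, -0.0006, 0], [0, 0, 0.53], 1], [[0, 0, 0], [0, 0, 0], 1], [[0, 0, 0], [0, 0, 0], 1]]}}

```text
clock: 34.95
tool_pos: [0.4654, -0.3563, 0.149]
orientation: [-180.0, 0.1, 169.6]
force: [0.8, -0.2, -3.2]
opening: 0.0138
```

```bash
python3 lip.py .0794; python3 two.py 10
```

```text
lip [ 0.4559 -0.4085  0.1056] in tray [0.0024 0.0257 0.1056] tilt 0.0684012743486867 roll z of handle -0.0011723310276987458 yaw y 169.57161405308503 open 0.013818461539051599 j [-18.3357  15.7684 -16.9769   0.0042 -57.1864 -82.095 ] f [ 0.8226 -0.1982 -3.1665] 34.95
```

View pics/c10.png

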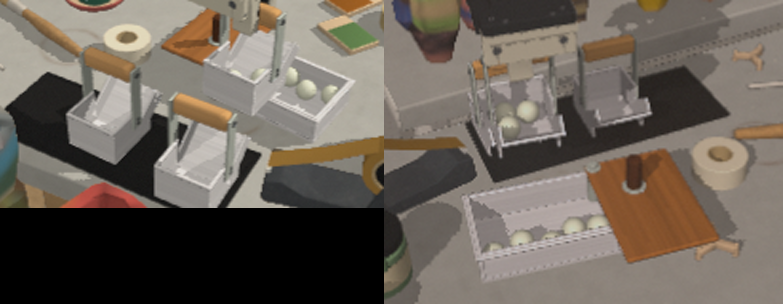

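Emit:
{"fn": "servo_tool", "kwargs": {"rows": [[[0, -0.0023, -0.0027], [-0.5, 0, 0], 1], [[0, -0.0048, -0.0053], [-1, 0, 0], 1], [[0, -0.0048, -0.0053], [-1, 0, 0], 1], [[0, -0.0048, -0.0053], [-1, 0, 0], 1], [[0, -0.0048, -0.0053], [-1, 0, 0], 1], [[0, -0.0023, -0.0027], [-0.5, 0, 0], 1], [[0, -0.0023, -0.0027], [-0.5, 0, 0], 1], [[0, -0.004, 0.006], [0, 0, 0], 1], [[0, -0.006, 0.0088], [0, 0, 0], 1], [[0, -0.007, 0.0102], [0, 0, 0], 1], [[0, -0.007, 0.0102], [0, 0, 0], 1], [[0, -0.0045, 0.0068], [0, 0, 0], 1], [[0, -0.0022, 0.0032], [0, 0, 0], 1], [[0, 0, 0], [0, 0, 0], 1]]}}

```text
clock: 36.22
tool_pos: [0.459, -0.388, 0.1145]
orientation: [147.0, -0.1, 169.6]
force: [1.1, 1.2, -3.1]
opening: 0.0134
```

```bash
python3 lip.py .0794
```

```text
lip [ 0.4551 -0.4084  0.0492] in tray [0.0017 0.0256 0.0492] tilt 33.044955473716705 roll z of handle 0.0016932294419421332 yaw y 169.56537759039267 open 0.013377607017590871 j [-40.9813  32.4088   7.7805 -28.1046 -84.475  -51.9276] f [ 1.1462  1.2499 -3.0612] 36.2167
```

Emit:
{"fn": "servo_tool", "kwargs": {"rows": [[[0, -0.0016, -0.0007], [-0.25, 0, 0], 1], [[0, -0.0016, -0.0007], [-0.25, 0, 0], 1], [[0, -0.0016, -0.0007], [-0.25, 0, 0], 1], [[0, -0.0011, -0.0014], [-0.25, 0, 0], 1], [[0, -0.0011, -0.0014], [-0.25, 0, 0], 1], [[0, -0.0011, -0.0014], [-0.25, 0, 0], 1], [[0, -0.0011, -0.0014], [-0.25, 0, 0], 1], [[0, -0.0011, -0.0014], [-0.25, 0, 0], 1], [[0, -0.0011, -0.0014], [-0.25, 0, 0], 1], [[0, -0.0011, -0.0014], [-0.25, 0, 0], 1], [[0, -0.0011, -0.0014], [-0.25, 0, 0], 1], [[0, -0.0011, -0.0014], [-0.25, 0, 0], 1], [[0, -0.0011, -0.0014], [-0.25, 0, 0], 1], [[0, -0.0011, -0.0014], [-0.25, 0, 0], 1], [[0, -0.0011, -0.0014], [-0.25, 0, 0], 1], [[0, -0.0011, -0.0014], [-0.25, 0, 0], 1], [[0, -0.0011, -0.0014], [-0.25, 0, 0], 1], [[0, -0.0011, -0.0014], [-0.25, 0, 0], 1], [[0, -0.0011, -0.0014], [-0.25, 0, 0], 1], [[0, -0.0011, -0.0014], [-0.25, 0, 0], 1]]}}

```text
clock: 37.88
tool_pos: [0.4527, -0.4238, 0.1158]
orientation: [116.9, -0.0, 169.5]
force: [-1.3, 0.6, -2.3]
opening: 0.014
```

Emit:
{"fn": "servo_tool", "kwargs": {"rows": [[[0, -0.0011, -0.0014], [-0.25, 0, 0], 1], [[0, -0.0011, -0.0014], [-0.25, 0, 0], 1], [[0, -0.0011, -0.0014], [-0.25, 0, 0], 1], [[0, 0, 0], [0, 0, 0], 1], [[0, 0, 0], [0, 0, 0], 1], [[0, 0, 0], [0, 0, 0], 1], [[0, 0, 0], [0, 0, 0], 1], [[0, 0, 0], [0, 0, 0], 1], [[0, 0.0091, -0.0041], [0, 0, 0], 1], [[0, 0.0137, -0.0061], [0, 0, 0], 1], [[0, 0.0137, -0.0061], [0, 0, 0], 1], [[0, 0.0091, -0.0041], [0, 0, 0], 1], [[0, 0.0041, 0.0058], [1, 0, 0], 1], [[0, 0.0041, 0.0058], [1, 0, 0], 1], [[0, 0.0041, 0.0058], [1, 0, 0], 1], [[0, 0.0041, 0.0058], [1, 0, 0], 1], [[0, 0.0041, 0.0058], [1, 0, 0], 1], [[0, 0.0041, 0.0058], [1, 0, 0], 1], [[0, 0.0041, 0.0058], [1, 0, 0], 1], [[0, 0.0041, 0.0058], [1, 0, 0], 1]]}}

```text
clock: 39.55
tool_pos: [0.4622, -0.3766, 0.1598]
orientation: [160.8, 0.3, 169.5]
force: [0.7, 0.9, -2.4]
opening: 0.0143
```

Emit:
{"fn": "servo_tool", "kwargs": {"rows": [[[0, 0.0041, 0.0058], [1, 0, 0], 1], [[0, 0.0041, 0.0058], [1, 0, 0], 1], [[0, 0.0041, 0.0058], [1, 0, 0], 1], [[0, 0.001, 0.0018], [0.2, 0, 0], 1], [[0, 0, 0], [0, 0, 0], 1]]}}

```text
clock: 39.97
tool_pos: [0.4641, -0.3567, 0.1423]
orientation: [179.7, 0.0, 169.7]
force: [-0.8, -0.2, -2.1]
opening: 0.0133
```

```bash
python3 lip.py .0794; python3 two.py 11
```

```text
lip [ 0.4546 -0.4087  0.0986] in tray [0.0013 0.0253 0.0986] tilt 0.2746923486905473 roll z of handle -0.000587421700967527 yaw y 169.6609709906052 open 0.01332622620018288 j [-18.6097  16.1584 -17.2746  -0.3291 -56.5733 -81.548 ] f [-0.7752 -0.1557 -2.1312] 39.9667
```

View pics/c11.png

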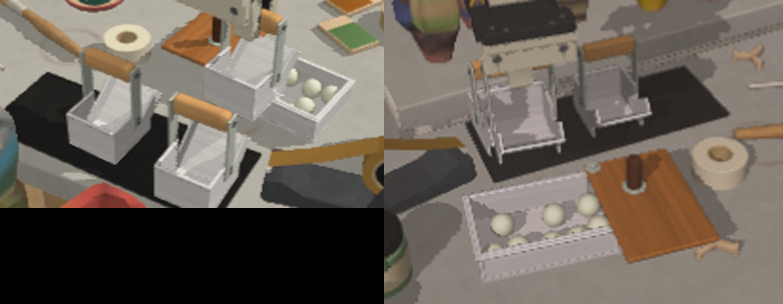

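Emit:
{"fn": "servo_tool", "kwargs": {"rows": [[[-0.01, 0.0018, -0.003], [0, 0, 0], 1], [[-0.02, 0.0036, -0.003], [0, 0, 0], 1], [[-0.025, 0.0046, 0], [0, 0, 0], 1], [[-0.025, 0.0046, 0], [0, 0, 0], 1], [[-0.025, 0.0046, 0], [0, 0, 0], 1], [[-0.025, 0.0046, 0], [0, 0, 0], 1], [[-0.022, 0.004, 0], [0, 0, 0], 1], [[-0.013, 0.0024, 0], [0, 0, 0], 1], [[-0.0055, 0.001, 0], [0, 0, -0.4], 1], [[0, 0, 0], [0, 0, -0.3], 1], [[0, 0, 0], [0, 0, 0], 1], [[0, 0, 0], [0, 0, 0], 1]]}}

```text
clock: 41.07
tool_pos: [0.638, -0.3613, 0.1469]
orientation: [179.7, 0.0, 173.5]
force: [0.1, 0.0, -3.1]
opening: 0.0135
```

Emit:
{"fn": "servo_tool", "kwargs": {"rows": [[[0.001, 0.009, 0], [0, 0, 0], 1], [[0.002, 0.018, 0], [0, 0, 0], 1], [[0.002, 0.018, 0], [0, 0, 0], 1], [[0.002, 0.018, 0], [0, 0, 0], 1], [[0.002, 0.0175, 0], [0, 0, 0], 1], [[0, 0, 0], [0, 0, 0], 1], [[0, 0, 0.012], [0, 0, 0], 1], [[0, 0, 0.016], [0, 0, 0], 1], [[0, 0, 0.016], [0, 0, 0], 1], [[0, 0, 0.012], [0, 0, 0], 1], [[0, 0, 0.005], [0, 0, 0], 1], [[0, 0, 0.003], [0, 0, 0], 1], [[0, 0, 0], [0, 0, 0], 1]]}}

```text
clock: 42.15
tool_pos: [0.6492, -0.2876, 0.0974]
orientation: [-179.6, 1.6, 173.9]
force: [4.6, -18.9, 42.1]
opening: 0.0131
```

Emit:
{"fn": "servo_tool", "kwargs": {"rows": [[[0, 0, -0.015], [0, 0, 0], 1], [[0, 0, -0.02], [0, 0, 0], 1], [[0, 0, -0.02], [0, 0, 0], 1], [[0, 0, 0], [0, 0, 0], 1]]}}

```text
clock: 42.48
tool_pos: [0.6398, -0.2806, 0.1432]
orientation: [179.8, 0.4, 173.6]
force: [3.2, -0.1, -0.4]
opening: 0.0134
```

```bash
python3 two.py 12; python3 - <<'E'
from h import *
o,c,im=shot("wrist","w6.png"); print(o["tool_pos"],o["orientation"],o["opening"])
E
```

```text
[ 0.63827995 -0.27945524  0.13917542] [1.79682002e+02 1.63330036e-01 1.73631035e+02] 0.013231897654977946
```

View pics/c12.png

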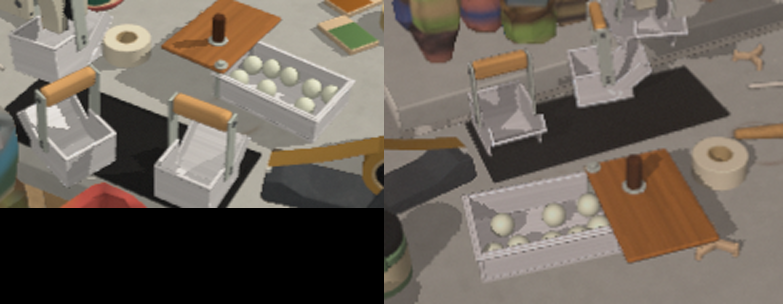

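View pics/w6.png

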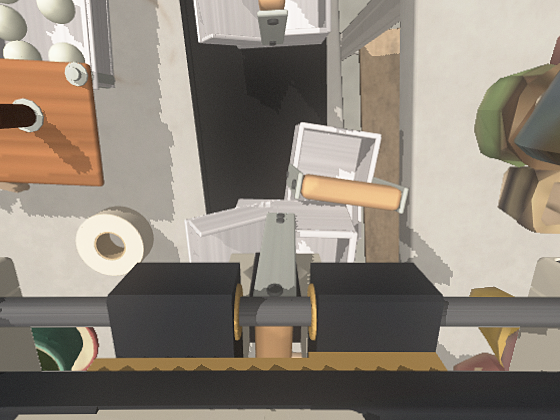

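```bash
python3 - <<'E'
from h import *
np.set_printoptions(precision=4,suppress=True)
c=cam("wrist"); im=cv2.imread("pics/w6.png"); crop(im,180,90,420,270,3.2,"w6c.png")
for p in [(303,187),(405,198)]: print("handle",atz(c,p,.109))
S=cv2.imread("pics/s12.png"); crop(S,170,180,330,310,4.5,"s12c.png")
E
```

```text
handle [ 0.6004 -0.2581  0.109 ]
handle [ 0.6139 -0.1984  0.109 ]
```

View pics/w6c.png

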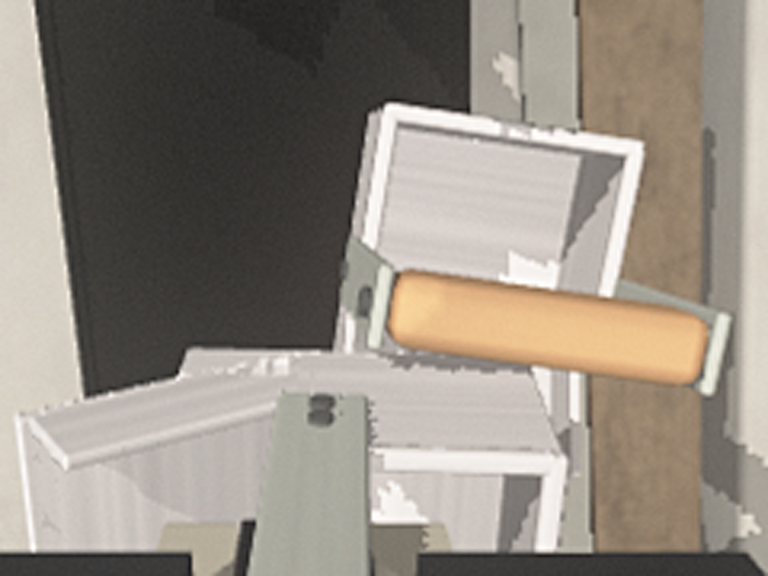

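View pics/s12c.png

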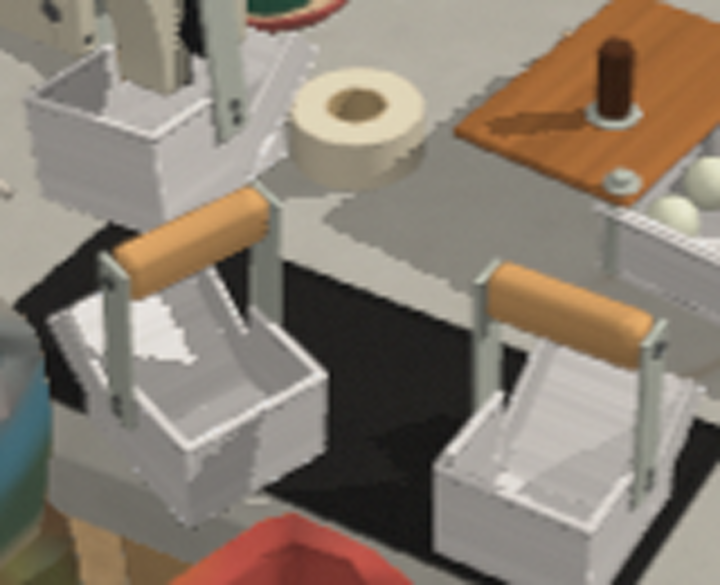

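Emit:
{"fn": "servo_tool", "kwargs": {"rows": [[[0, 0, -0.015], [0, 0, 0], 1], [[0, 0, -0.015], [0, 0, 0], 1], [[-0.01, -0.004, 0], [0, 0, 0], 1], [[-0.017, -0.004, 0], [0, 0, 0], 1], [[-0.02, -0.004, 0], [0, 0, 0], 1], [[-0.015, 0, 0], [0, 0, 0], 1], [[0, 0, 0], [0, 0, 0], 1], [[0, 0, 0], [0, 0, 0], 1]]}}

```text
clock: 43.3
tool_pos: [0.6974, -0.2977, 0.1654]
orientation: [179.7, -0.2, 173.7]
force: [-0.2, -0.8, -2.6]
opening: 0.0133
```

```bash
python3 - <<'E'
from h import *
np.set_printoptions(precision=4,suppress=True)
o,c,im=shot("side","d13.png"); print(o["tool_pos"],o["orientation"],o["force"]); crop(im,240,130,400,260,4.5,"d13c.png")
o,c,im=shot("scene","s13.png"); crop(im,150,150,330,310,4,"s13c.png")
E
```

```text
[ 0.6974 -0.2977  0.1654] [179.6589  -0.2173 173.676 ] [-0.1597 -0.78   -2.5782]
```

View pics/d13c.png

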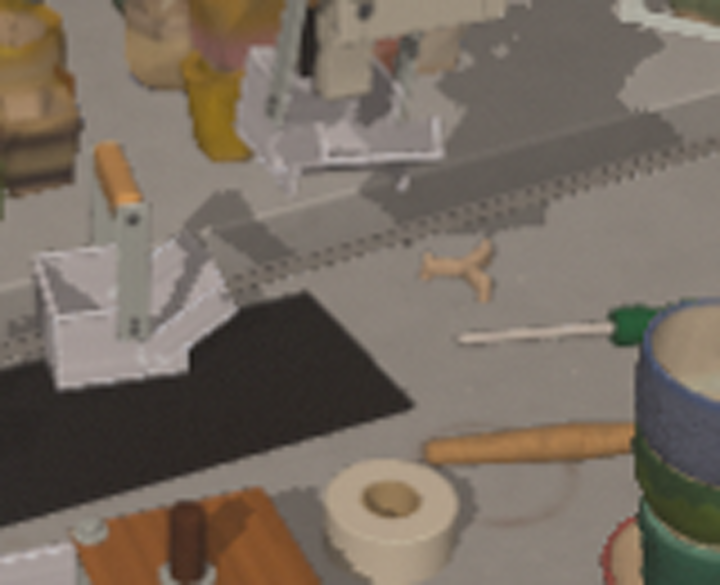

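View pics/s13c.png

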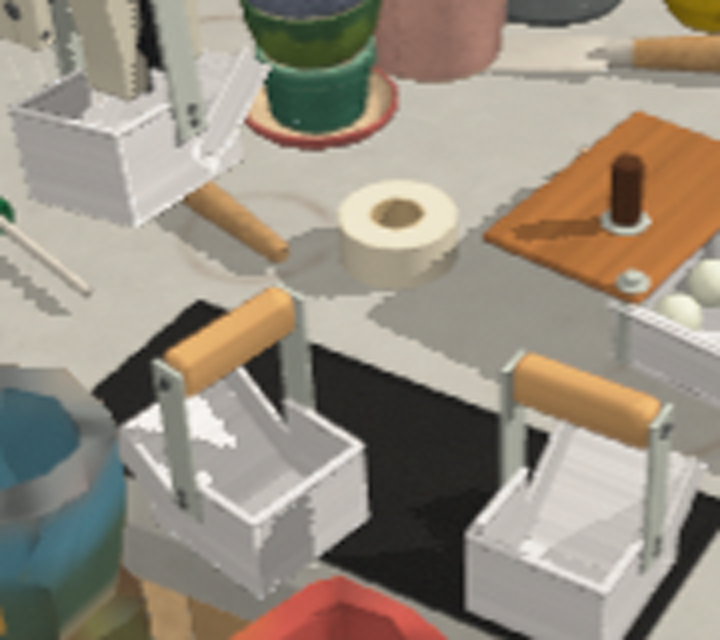

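```bash
cat > ov.py <<'E'
import sys
from h import *
def hodpts():
    w=.030
    s=[]
    for y in(-w,w):
        pl=[(-.028,y,0),(.04,y,0),(.04,y,.042),(-.006,y,.042)]
        s+=list(zip(pl,pl[1:])); s.append(((-.053,y,.036),(-.006,y,.003)))
        s+=[((0,y,.042),(0,y,.106))]
    for p in [(.04,0),(.04,.042),(-.053,.036),(0,.106)]: s.append(((p[0],-w,p[1]),(p[0],w,p[1])))
    return s
def draw(im,c,T,col=(0,0,255),sc=1,off=(0,0)):
    for a,b in hodpts():
        q=proj(c,[T(np.array(a)),T(np.array(b))])
        q=(q-np.array(off)+.5)*sc-.5
        cv2.line(im,tuple(int(v) for v in q[0].round()),tuple(int(v) for v in q[1].round()),col,1)
E
python3 - <<'E'
from ov import *
o=telemetry.get_obs(); Rt=R.from_euler('xyz',o["orientation"],degrees=True)
# hod frame: x=toolY,y=toolX,z=-toolZ
def T(p): return o["tool_pos"]+Rt.apply([p[1],p[0],-(p[2]-.0794)])
c=cam("side"); im=cv2.imread("pics/d13.png"); off=(270,120); a=cv2.resize(im[120:200,270:370],None,fx=4,fy=4); draw(a,c,T,sc=4,off=off)
c=cam("scene"); im=cv2.imread("pics/s13.png"); off=(140,120); b=cv2.resize(im[120:220,140:240],None,fx=4,fy=4); draw(b,c,T,sc=4,off=off)
z=np.zeros((400,800,3),np.uint8); z[:320,:400]=a; z[:,400:]=b; cv2.imwrite("pics/ov1.png",z)
E
```

```text
(no output)
```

View pics/ov1.png

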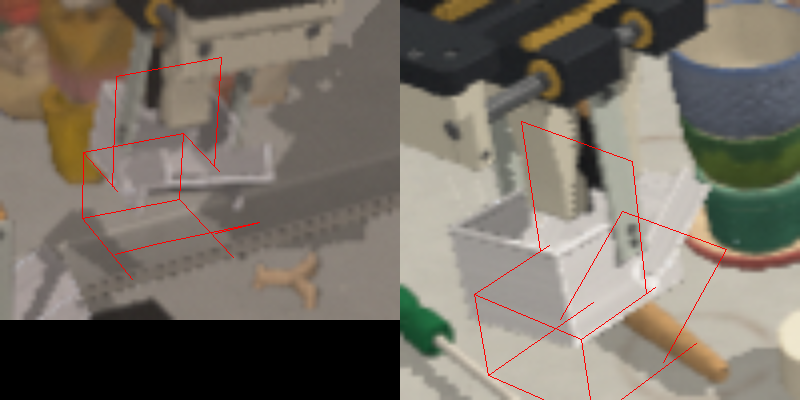

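```bash
python3 - <<'E'
from ov import *
from scipy.optimize import least_squares
np.set_printoptions(precision=4,suppress=True)
o=telemetry.get_obs(); Rt=R.from_euler('xyz',o["orientation"],degrees=True)
B=Rt.as_matrix()@np.array([[0,1,0],[1,0,0],[0,0,-1]]) # hod->world nominal
h0=o["tool_pos"]+Rt.apply([0,0,.0794])
S=cam("scene");D=cam("side")
obs=[(S,(.04,-.031,.042),(53,228),(140,120)),(S,(.04,.031,.042),(175,252),(140,120)),(S,(.04,.031,0),(178,345),(140,120)),(S,(.04,-.031,0),(70,312),(140,120)),
(D,(-.053,.03,.036),(150,190),(270,120)),(D,(-.053,-.03,.036),(272,180),(270,120))]
def T(v): 
    Rh=R.from_matrix(B)*R.from_rotvec(v[3:]); return lambda p:h0+v[:3]+Rh.apply(p)
def f(v):
    r=[]
    for c,p,q,off in obs: r+=list(proj(c,[T(v)(np.array(p))])[0]-(np.array(q)/4+off))
    return r
s=least_squares(f,np.zeros(6)); v=s.x; print(v[:3],np.degrees(v[3:]),np.round(s.fun,1), h0)
im=cv2.imread("pics/d13.png"); a=cv2.resize(im[120:200,270:370],None,fx=4,fy=4); draw(a,D,T(v),sc=4,off=(270,120))
im=cv2.imread("pics/s13.png"); b=cv2.resize(im[120:220,140:240],None,fx=4,fy=4); draw(b,S,T(v),sc=4,off=(140,120))
z=np.zeros((400,800,3),np.uint8); z[:320,:400]=a; z[:,400:]=b; cv2.imwrite("pics/ov2.png",z)
E
```

```text
[-0.0014  0.0037  0.0327] [ 5.6642 -5.9495  0.6319] [ 0.8 -1.5 -1.5  0.3  0.7  0.6  0.1  0.5  2.2  0.2 -2.2 -0.2] [ 0.6968 -0.2972  0.0873]
```

View pics/ov2.png

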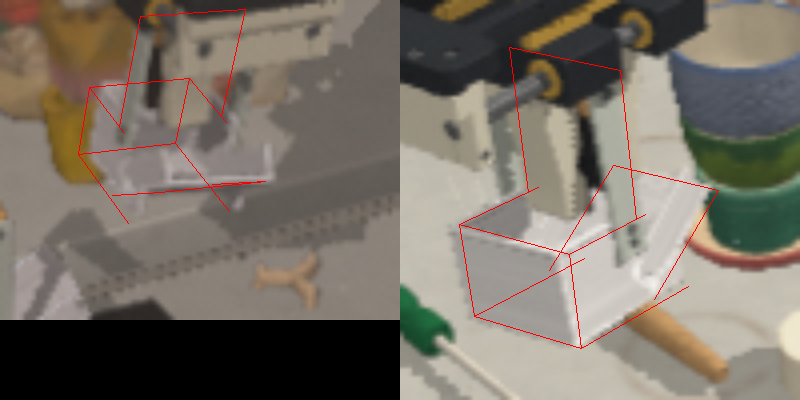

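Emit:
{"fn": "servo_tool", "kwargs": {"rows": [[[-0.006, 0, 0.01], [0, 0, 0], 1], [[0, 0, 0.02], [0, 0, 0], 1], [[0, 0, 0.02], [0, 0, 0], 1], [[0, 0, 0.02], [0, 0, 0], 1], [[0, 0, 0.015], [0, 0, 0], 1], [[0, 0, 0.01], [0, 0, 0], 1], [[0, 0, 0.005], [0, 0, 0], 1], [[0, 0, 0], [0, 0, 0], 1]]}}

```text
clock: 44.07
tool_pos: [0.7034, -0.2979, 0.0671]
orientation: [179.7, -0.1, 173.7]
force: [-0.9, 0.3, -2.0]
opening: 0.0137
```

```bash
python3 - <<'E'
from h import *
np.set_printoptions(precision=4,suppress=True)
o,c,im=shot("side","d14.png"); print(o["tool_pos"],o["orientation"],o["force"]); a=cv2.resize(im[130:250,230:370],None,fx=2.8,fy=2.8)
o,c,im=shot("scene","s14.png"); b=cv2.resize(im[130:310,150:290],None,fx=2.8,fy=2.8)
z=np.zeros((504,784,3),np.uint8); z[:336,:392]=a; z[:,392:]=b; cv2.imwrite("pics/c14.png",z)
E
```

```text
[ 0.7034 -0.2979  0.0671] [179.6898  -0.0949 173.6998] [-0.9366  0.2808 -2.0206]
```

View pics/c14.png

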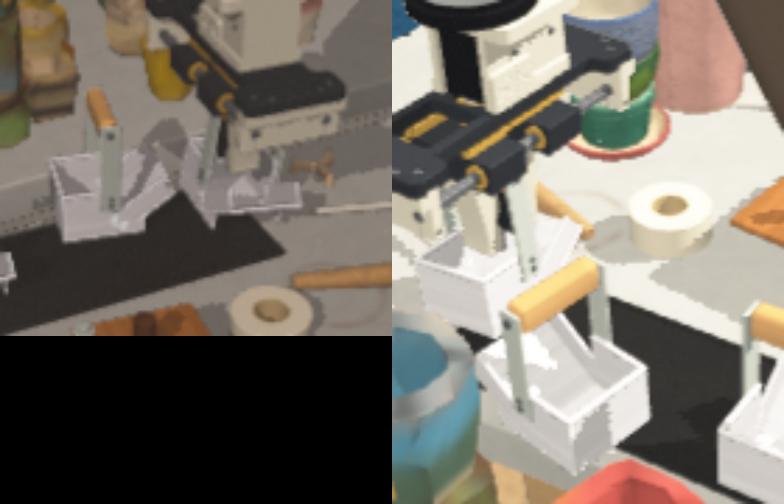

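Emit:
{"fn": "servo_tool", "kwargs": {"rows": [[[0, 0, 0.004], [0, 0, 0], 1], [[0, 0, 0.004], [0, 0, 0], 1], [[0, 0, 0], [0, 0, 0], 1]]}}

```text
clock: 44.42
tool_pos: [0.7039, -0.2979, 0.0601]
orientation: [179.7, 0.0, 173.7]
force: [-0.3, 0.2, -2.5]
opening: 0.0135
```

Emit:
{"fn": "servo_tool", "kwargs": {"rows": [[[0, 0, 0.003], [0, 0, 0], 1], [[0, 0, 0.003], [0, 0, 0], 1], [[0, 0, 0], [0, 0, 0], 1]]}}

```text
clock: 44.67
tool_pos: [0.7037, -0.2978, 0.0537]
orientation: [179.7, -0.0, 173.7]
force: [0.2, 0.2, -2.7]
opening: 0.0136
```

Emit:
{"fn": "servo_tool", "kwargs": {"rows": [[[0, 0, 0.002], [0, 0, 0], 1], [[0, 0, 0.002], [0, 0, 0], 1], [[0, 0, 0], [0, 0, 0], 1]]}}

```text
clock: 44.92
tool_pos: [0.705, -0.2987, 0.0529]
orientation: [179.8, 0.2, 173.7]
force: [-3.1, 0.7, 7.7]
opening: 0.0137
```

```bash
python3 - <<'E'
from h import *
np.set_printoptions(precision=4,suppress=True)
o,c,im=shot("side","d15.png"); print(o["tool_pos"],o["orientation"],o["force"]); crop(im,270,150,360,230,7,"d15c.png")
E
```

```text
[ 0.705  -0.2987  0.0529] [179.7778   0.1534 173.7441] [-3.1136  0.7184  7.7294]
```

View pics/d15c.png

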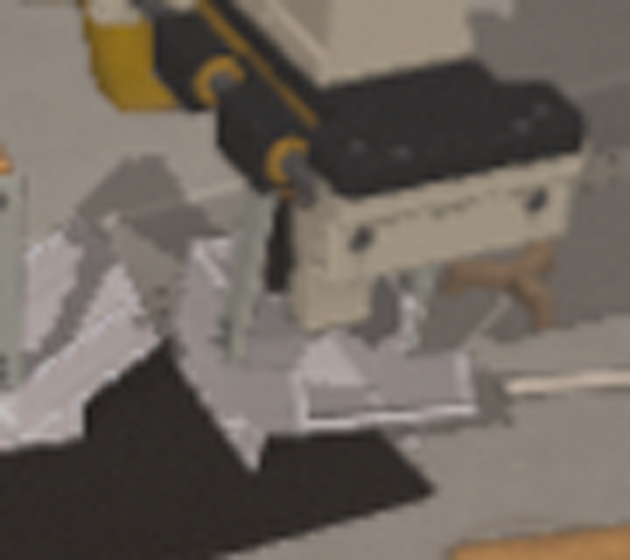

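Emit:
{"fn": "servo_tool", "kwargs": {"rows": [[[0, 0, 0], [0, 0, 0], 0.75], [[0, 0, 0], [0, 0, 0], 0.6], [[0, 0, 0], [0, 0, 0], 0.6], [[0, 0, 0], [0, 0, 0], 0.5], [[0, 0, 0], [0, 0, 0], 0.5], [[0, 0, 0], [0, 0, 0], 0.5]]}}

```text
clock: 45.47
tool_pos: [0.7041, -0.298, 0.0503]
orientation: [179.7, 0.0, 173.7]
force: [0.2, 0.1, -0.5]
opening: 0.0427
```

```bash
python3 - <<'E'
from h import *
np.set_printoptions(precision=4,suppress=True)
o,c,im=shot("side","d16.png"); print(o["tool_pos"],o["orientation"],o["force"],o["opening"]); a=cv2.resize(im[130:250,230:370],None,fx=2.8,fy=2.8)
o,c,im=shot("scene","s16.png"); b=cv2.resize(im[130:310,150:290],None,fx=2.8,fy=2.8)
z=np.zeros((504,784,3),np.uint8); z[:336,:392]=a; z[:,392:]=b; cv2.imwrite("pics/c16.png",z)
E
```

```text
[ 0.7041 -0.298   0.0503] [179.7037   0.0106 173.7027] [ 0.2472  0.0983 -0.4611] 0.042684785285610996
```

View pics/c16.png

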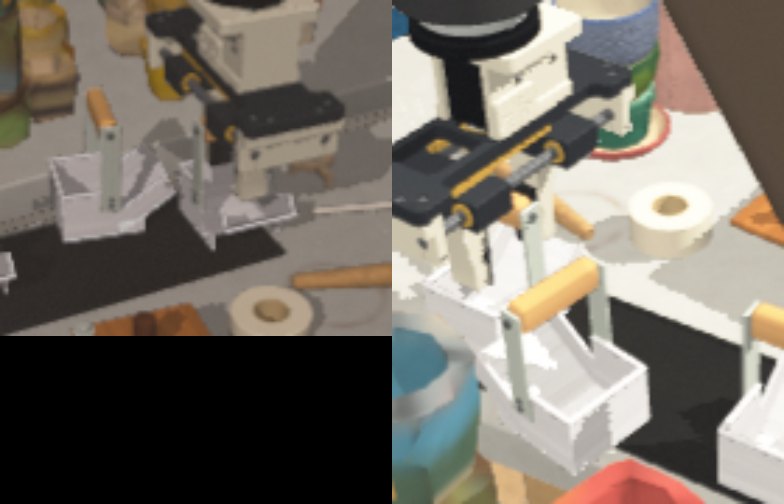

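Released. I'll rise straight up and check.

Emit:
{"fn": "servo_tool", "kwargs": {"rows": [[[0, 0, -0.01], [0, 0, 0], 0.5], [[0, 0, -0.02], [0, 0, 0], 0.5], [[0, 0, -0.03], [0, 0, 0], 0.5], [[0, 0, -0.03], [0, 0, 0], 0.4], [[0, 0, -0.03], [0, 0, 0], 0.2], [[0, 0, -0.03], [0, 0, 0], 0], [[0, 0, -0.03], [0, 0, 0], 0], [[0, 0, -0.02], [0, 0, 0], 0], [[0, 0, 0], [0, 0, 0], 0]]}}

```text
clock: 46.32
tool_pos: [0.7058, -0.3001, 0.2582]
orientation: [179.8, 0.6, 173.7]
force: [-0.1, 0.1, 1.2]
opening: 0.0781
```

```bash
python3 - <<'E'
from h import *
np.set_printoptions(precision=4,suppress=True)
o,c,im=shot("side","d17.png"); print(o["tool_pos"],o["orientation"],o["force"],o["opening"]); a=cv2.resize(im[130:250,230:370],None,fx=2.8,fy=2.8)
o,c,im=shot("scene","s17.png"); b=cv2.resize(im[130:310,150:290],None,fx=2.8,fy=2.8)
z=np.zeros((504,784,3),np.uint8); z[:336,:392]=a; z[:,392:]=b; cv2.imwrite("pics/c17.png",z)
o,c,im=shot("wrist","w17.png")
E
```

```text
[ 0.7058 -0.3001  0.2582] [179.837    0.5549 173.7229] [-0.0784  0.1484  1.2012] 0.07807909336476582
```

View pics/c17.png

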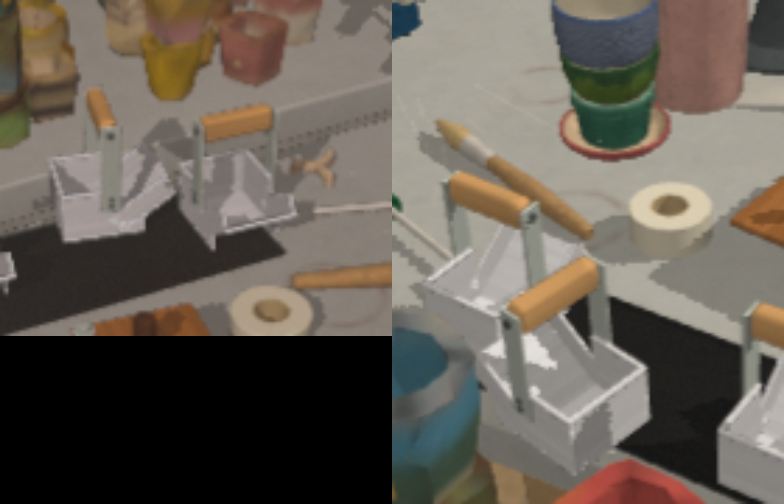

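View pics/w17.png

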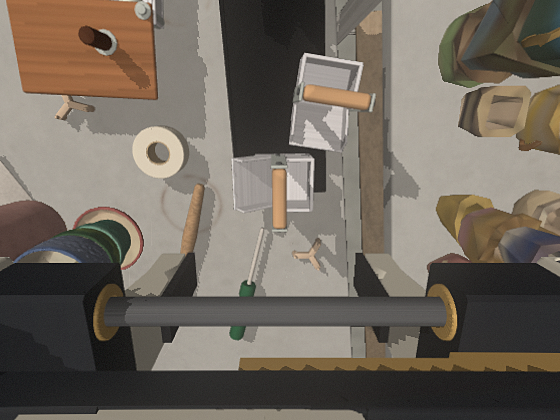

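```bash
python3 - <<'E'
from h import *
np.set_printoptions(precision=4,suppress=True)
c=cam("wrist"); im=cv2.imread("pics/w17.png"); crop(im,210,30,390,250,2.7,"w17c.png")
E
```

```text
(no output)
```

View pics/w17c.png

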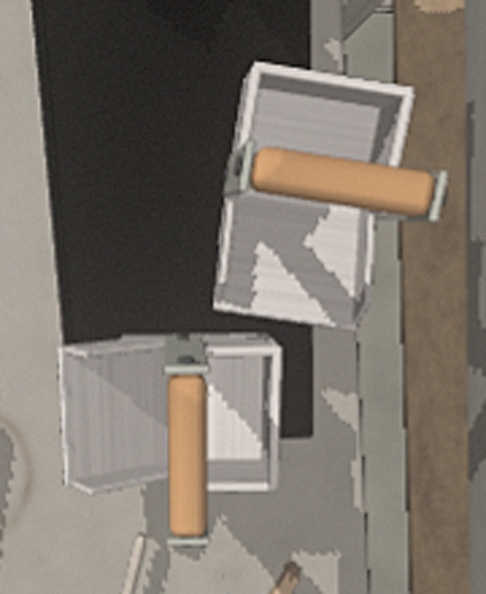

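```bash
python3 - <<'E'
from h import *
np.set_printoptions(precision=4,suppress=True)
c=cam("wrist"); f=lambda x,y:(210+x/2.7-.3,30+y/2.7-.3)
for n,(p,q) in dict(b=((255,168),(434,192)),c=((188,377),(187,535))).items():
    P=atz(c,f(*p),.109);Q=atz(c,f(*q),.109); d=P-Q
    print(n,P,Q,"mid",(P+Q)/2,"len",np.hypot(*d[:2]),"ang",np.degrees(np.arctan2(d[1],d[0])))
print("mat corner",atz(c,f(314,438),.003), "edge bench",atz(c,f(360,500),0), "box b top far corner",atz(c,f(411,90),.045),atz(c,f(258,66),.045))
E
```

```text
b [ 0.61   -0.2621  0.109 ] [ 0.6237 -0.2053  0.109 ] mid [ 0.6168 -0.2337  0.109 ] len 0.05846278977615465 ang -103.49549970984313
c [ 0.6746 -0.2905  0.109 ] [ 0.732 -0.297  0.109] mid [ 0.7033 -0.2938  0.109 ] len 0.05777642781499457 ang 173.58503739097705
mat corner [ 0.729  -0.2341  0.003 ] edge bench [ 0.7635 -0.2133  0.    ] box b top far corner [ 0.5865 -0.195   0.045 ] [ 0.5719 -0.252   0.045 ]
```

Emit:
{"fn": "servo_tool", "kwargs": {"rows": [[[0.0192, 0.0112, 0.01], [0, 0, 0], 0.2], [[0.0192, 0.0112, 0.01], [0, 0, 0], 0.2], [[0.0192, 0.0112, 0.01], [0, 0, 0], 0.3], [[0.0192, 0.0112, 0.01], [0, 0, 0], 0.4], [[0.0192, 0.0112, 0.01], [0, 0, 0], 0.4], [[0, 0, 0], [0, 0, -1], 0.4], [[0, 0, 0], [0, 0, -1], 0.4], [[0, 0, 0], [0, 0, -1], 0.4], [[0, 0, 0], [0, 0, -1], 0.4], [[0, 0, 0], [0, 0, -1], 0.4], [[0, 0, 0], [0, 0, -1], 0.4], [[0, 0, 0], [0, 0, -1], 0.4], [[0, 0, 0], [0, 0, -1], 0.4], [[0, 0, 0], [0, 0, -1], 0.4], [[0, 0, 0], [0, 0, -1], 0.4], [[0, 0, 0], [0, 0, -1], 0.4], [[0, 0, 0], [0, 0, -1], 0.4], [[0, 0, 0], [0, 0, -1], 0.4], [[0, 0, 0], [0, 0, -0.8], 0.4]]}}

```text
clock: 48.05
tool_pos: [0.6139, -0.2324, 0.1994]
orientation: [179.8, 0.3, -103.2]
force: [0.3, -1.0, -0.5]
opening: 0.0531
```

Emit:
{"fn": "servo_tool", "kwargs": {"rows": [[[0, 0, 0], [0, 0, 0], 0.4], [[0, 0, 0], [0, 0, 0], 0.4]]}}

```text
clock: 48.22
tool_pos: [0.6142, -0.2325, 0.1998]
orientation: [179.9, 0.3, -103.7]
force: [0.3, -0.2, 0.1]
opening: 0.0521
```

```bash
python3 - <<'E'
from h import *
np.set_printoptions(precision=4,suppress=True)
o,c,im=shot("wrist","w18.png"); print(o["tool_pos"],o["orientation"],o["joint_pos"],-c[2].T@c[3])
print(proj(c,[[.610,-.2621,.109],[.6237,-.2053,.109]]))
E
```

```text
[ 0.6142 -0.2325  0.1998] [ 179.8806    0.2919 -103.6603] [ -3.9342  19.8982  -3.7056  -0.3358 -66.4649  -9.5916] [ 0.5939 -0.3123  0.3577]
[[269.0673 179.1032]
 [269.5533 248.2811]]
```

View pics/w18.png

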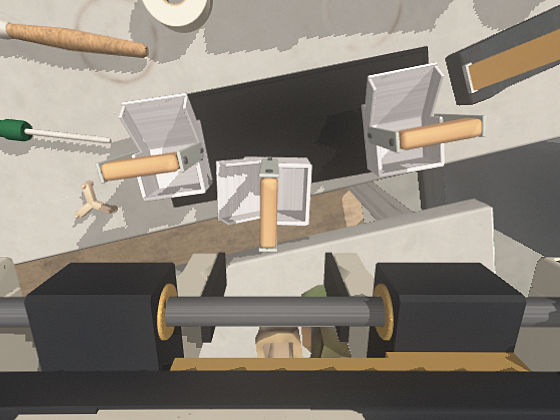

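Emit:
{"fn": "servo_tool", "kwargs": {"rows": [[[0, -0.0026, 0.02], [0, 0, 0], 0.4], [[0, 0, 0.022], [0, 0, 0], 0.4], [[0, 0, 0.022], [0, 0, 0], 0.4], [[0, 0, 0.022], [0, 0, 0], 0.4], [[0, 0, 0.02], [0, 0, 0], 0.4], [[0, 0, 0.012], [0, 0, 0], 0.4], [[0, 0, 0], [0, 0, 0], 1], [[0, 0, 0], [0, 0, 0], 1], [[0, 0, 0], [0, 0, 0], 1], [[0, 0, 0], [0, 0, 0], 1], [[0, 0, 0], [0, 0, 0], 1], [[0, 0, 0], [0, 0, 0], 1], [[0, 0, 0], [0, 0, 0], 1], [[0, 0, 0], [0, 0, 0], 1]]}}

```text
clock: 49.43
tool_pos: [0.6178, -0.2326, 0.0834]
orientation: [-179.9, 0.3, -103.5]
force: [-0.3, -0.4, 1.7]
opening: 0.014
```

Emit:
{"fn": "servo_tool", "kwargs": {"rows": [[[0, 0, -0.015], [0, 0, 0], 1], [[0, 0, -0.028], [0, 0, 0], 1], [[0, 0, -0.028], [0, 0, 0], 1], [[0, 0, -0.028], [0, 0, 0], 1], [[0, 0, -0.028], [0, 0, 0], 1], [[0, 0, 0], [0, 0, 1], 1], [[0, 0, 0], [0, 0, 1], 1], [[0, 0, 0], [0, 0, 1], 1], [[0, 0, 0], [0, 0, 1], 1], [[0, 0, 0], [0, 0, 1], 1], [[0, 0, 0], [0, 0, 1], 1], [[0, 0, 0], [0, 0, 1], 1], [[0, 0, 0], [0, 0, 1], 1], [[0, 0, 0], [0, 0, 1], 1], [[0, 0, 0], [0, 0, 1], 1], [[0, 0, 0], [0, 0, 1], 1], [[0, 0, 0], [0, 0, 1], 1], [[0, 0, 0], [0, 0, 1], 1], [[0, 0, 0], [0, 0, 0.7], 1], [[0, 0, 0], [0, 0, 0], 1]]}}

```text
clock: 51.1
tool_pos: [0.6168, -0.233, 0.2093]
orientation: [179.7, -0.0, 174.1]
force: [0.5, -0.2, -0.6]
opening: 0.0137
```

```bash
python3 two.py 19; python3 - <<'E'
from h import *
np.set_printoptions(precision=4,suppress=True)
o=telemetry.get_obs(); print(o["tool_pos"],o["orientation"],o["force"],o["opening"],o["clock"])
E
```

```text
[ 0.617  -0.2331  0.2094] [179.6915  -0.0164 174.4532] [ 0.5081  0.012  -2.1074] 0.013893067237784466 51.2
```

View pics/c19.png

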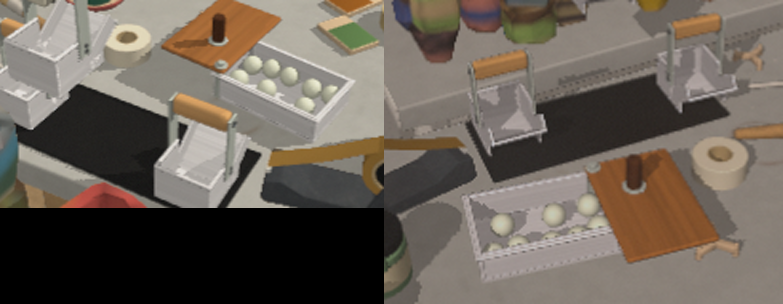

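Emit:
{"fn": "servo_tool", "kwargs": {"rows": [[[0.0035, -0.007, 0], [0, 0, 0], 1], [[0.006, -0.013, 0], [0, 0, 0], 1], [[0.006, -0.013, 0], [0, 0, 0], 1], [[0.006, -0.012, 0], [0, 0, 0], 1], [[0, 0, 0], [0, 0, 0], 1], [[0, 0, 0.015], [0, 0, 0], 1], [[0, 0, 0.02], [0, 0, 0], 1], [[0, 0, 0.02], [0, 0, 0], 1], [[0, 0, 0.02], [0, 0, 0], 1], [[0, 0, 0.02], [0, 0, 0], 1], [[0, 0, 0.012], [0, 0, 0], 1], [[0, 0, 0.008], [0, 0, 0], 1], [[0, 0, 0.006], [0, 0, 0], 1], [[0, 0, 0.002], [0, 0, 0], 1], [[0, 0, 0], [0, 0, 0], 1]]}}

```text
clock: 52.45
tool_pos: [0.5917, -0.2754, 0.0867]
orientation: [179.7, 0.0, 174.3]
force: [-0.6, -0.0, -1.5]
opening: 0.0137
```

Emit:
{"fn": "servo_tool", "kwargs": {"rows": [[[0, 0, 0.002], [0, 0, 0], 1], [[0, 0, 0.0015], [0, 0, 0], 1], [[0, 0, 0], [0, 0, 0], 1]]}}

```text
clock: 52.7
tool_pos: [0.5919, -0.2752, 0.0836]
orientation: [179.7, 0.1, 174.3]
force: [-0.4, -0.1, -1.8]
opening: 0.0136
```

Emit:
{"fn": "servo_tool", "kwargs": {"rows": [[[0, 0, 0.001], [0, 0, 0], 1], [[0, 0, 0], [0, 0, 0], 0.6], [[0, 0, 0], [0, 0, 0], 0.5], [[0, 0, 0], [0, 0, 0], 0.5], [[0, 0, 0], [0, 0, 0], 0.5], [[0, 0, -0.02], [0, 0, 0], 0.4], [[0, 0, -0.03], [0, 0, 0], 0.3], [[0, 0, -0.04], [0, 0, 0], 0.2], [[0, 0, -0.04], [0, 0, 0], 0.2], [[0, 0, 0], [0, 0, 0], 0.2], [[0, 0, 0], [0, 0, 0], 0.2]]}}

```text
clock: 53.62
tool_pos: [0.5929, -0.2762, 0.2155]
orientation: [179.7, 0.4, 174.3]
force: [-0.1, -0.6, -1.2]
opening: 0.0689
```

```bash
python3 two.py 20; python3 - <<'E'
from h import *
np.set_printoptions(precision=4,suppress=True)
o,c,im=shot("wrist","w20.png"); print(o["tool_pos"],o["orientation"],o["force"],o["opening"],o["clock"])
E
```

```text
[ 0.591  -0.2756  0.2117] [179.6729   0.0121 174.2939] [ 0.2161  0.7072 -1.0348] 0.07031710097559335 53.7167
```

View pics/c20.png

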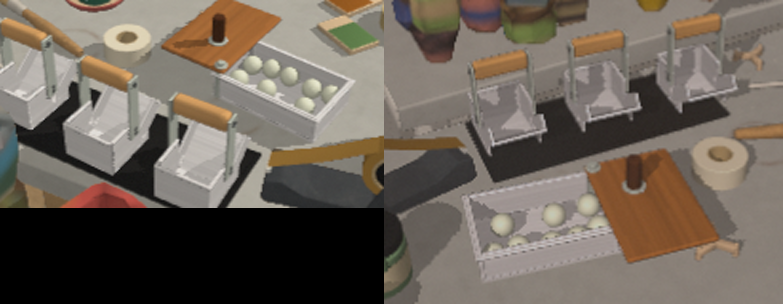

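View pics/w20.png

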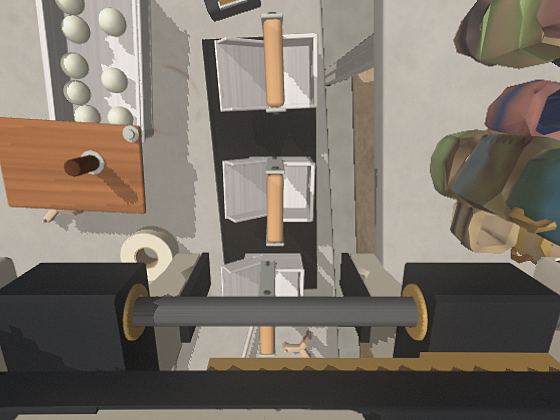

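```bash
python3 - <<'E'
from h import *
np.set_printoptions(precision=4,suppress=True)
c=cam("wrist"); im=cv2.imread("pics/w20.png"); crop(im,0,100,160,240,4.5,"w20c.png")
print("pin",atz(c,(130,133),.046))
E
```

```text
pin [ 0.5159 -0.407   0.046 ]
```

View pics/w20c.png

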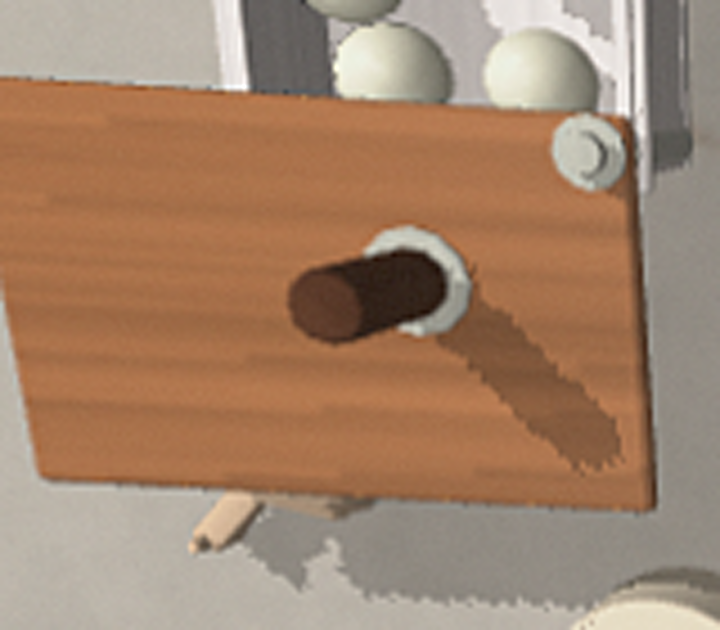

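```bash
python3 - <<'E'
from h import *
np.set_printoptions(precision=4,suppress=True)
c=cam("wrist"); f=lambda x,y:(x/4.5-.4,100+y/4.5-.4)
k=atz(c,f(325,305),.08); kb=atz(c,f(418,280),.044); pin=atz(c,f(590,152),.048)
print(k,kb,pin)
for q in (k,kb):
  v=q-np.array([.5165,-.4082,0]); print(np.hypot(*v[:2]),np.degrees(np.arctan2(v[1],v[0])))
E
```

```text
[ 0.5393 -0.4502  0.08  ] [ 0.5397 -0.4511  0.044 ] [ 0.5163 -0.4056  0.048 ]
0.04779794076585328 -61.55141342147987
0.04878164524207771 -61.62835349742445
```

Emit:
{"fn": "servo_tool", "kwargs": {"rows": [[[0.0048, -0.0258, 0], [0, 0, 0], 0.3], [[0.0048, -0.0258, 0], [0, 0, 0], 0.4], [[0.0048, -0.0258, 0], [0, 0, 0], 0.4], [[0.0048, -0.0258, 0], [0, 0, 0], 0.4], [[0.0048, -0.0258, 0], [0, 0, 0], 0.4], [[0.0048, -0.0258, 0], [0, 0, 0], 0.4], [[0.0048, -0.0258, 0], [0, 0, 0], 0.4], [[0, 0, 0], [0, 0, -1], 0.4], [[0, 0, 0], [0, 0, -1], 0.4], [[0, 0, 0], [0, 0, -1], 0.4], [[0, 0, 0], [0, 0, -1], 0.4], [[0, 0, 0], [0, 0, -1], 0.4], [[0, 0, 0], [0, 0, -1], 0.4], [[0, 0, 0], [0, 0, -1], 0.4], [[0, 0, 0], [0, 0, -1], 0.4], [[0, 0, 0], [0, 0, -1], 0.4], [[0, 0, 0], [0, 0, -1], 0.4], [[0, 0, 0], [0, 0, -1], 0.4], [[0, 0, 0], [0, 0, -1], 0.4], [[0, 0, 0], [0, 0, -1], 0.4]]}}

```text
clock: 55.43
tool_pos: [0.5394, -0.4518, 0.209]
orientation: [179.8, 0.3, -107.4]
force: [-0.6, 0.6, 0.5]
opening: 0.0525
```

Emit:
{"fn": "servo_tool", "kwargs": {"rows": [[[0, 0, 0.008], [0, 0, -1], 0.4], [[0, 0, 0.008], [0, 0, -1], 0.4], [[0, 0, 0.008], [0, 0, -1], 0.4], [[0, 0, 0.008], [0, 0, -1], 0.4], [[0, 0, 0.008], [0, 0, -1], 0.4], [[0, 0, 0.008], [0, 0, -1], 0.4], [[0, 0, 0.008], [0, 0, -1], 0.4], [[0, 0, 0.008], [0, 0, -0.68], 0.4], [[0, 0, 0], [0, 0, 0], 0.4], [[0, 0, 0], [0, 0, 0], 0.4]]}}

```text
clock: 56.27
tool_pos: [0.5393, -0.4515, 0.1453]
orientation: [-179.9, 0.4, -61.8]
force: [-0.1, -0.4, 0.1]
opening: 0.0525
```

Emit:
{"fn": "servo_tool", "kwargs": {"rows": [[[0, 0, 0.022], [0, 0, 0], 0.4], [[0, 0, 0.022], [0, 0, 0], 0.4], [[0, 0, 0.022], [0, 0, 0], 0.4], [[0, 0, 0.022], [0, 0, 0], 0.4], [[0, 0, 0], [0, 0, 0], 0.75], [[0, 0, 0], [0, 0, 0], 0.75], [[0, 0, 0], [0, 0, 0], 0.75], [[0, 0, 0], [0, 0, 0], 0.75], [[-0.0003, 0.0052, 0], [0, 0, 1], 0.75], [[-0.0003, 0.0052, 0], [0, 0, 1], 0.75], [[-0.0003, 0.0052, 0], [0, 0, 1], 0.75], [[-0.0003, 0.0052, 0], [0, 0, 1], 0.75]]}}

```text
clock: 57.27
tool_pos: [0.5212, -0.4578, 0.0611]
orientation: [-179.8, 0.2, -85.9]
force: [0.1, 0.2, -0.1]
opening: 0.0221
```

Emit:
{"fn": "servo_tool", "kwargs": {"rows": [[[-0.0003, 0.0052, 0], [0, 0, 1], 0.75], [[-0.0003, 0.0052, 0], [0, 0, 1], 0.75], [[-0.0003, 0.0052, 0], [0, 0, 1], 0.75], [[-0.0003, 0.0052, 0], [0, 0, 1], 0.75], [[-0.0003, 0.0052, 0], [0, 0, 1], 0.75], [[-0.0003, 0.0052, 0], [0, 0, 1], 0.75], [[-0.0003, 0.0052, 0], [0, 0, 1], 0.75], [[-0.0003, 0.0052, 0], [0, 0, 1], 0.75], [[-0.0003, 0.0052, 0], [0, 0, 1], 0.75], [[-0.0003, 0.0052, 0], [0, 0, 1], 0.75], [[-0.0003, 0.0052, 0], [0, 0, 1], 0.75], [[0, 0, 0], [0, 0, 0], 0.75]]}}

```text
clock: 58.27
tool_pos: [0.4732, -0.4309, 0.061]
orientation: [179.9, 0.3, -151.9]
force: [-0.3, 0.5, -0.3]
opening: 0.0218
```

Emit:
{"fn": "servo_tool", "kwargs": {"rows": [[[0, 0.002, 0], [0, 0, 0.25], 0.75], [[0, 0.002, 0], [0, 0, 0], 0.75], [[0, 0, 0], [0, 0, 0], 0.75]]}}

```text
clock: 58.52
tool_pos: [0.4714, -0.4276, 0.0601]
orientation: [179.8, 0.2, -152.9]
force: [0.2, -0.2, -0.7]
opening: 0.0221
```

Emit:
{"fn": "servo_tool", "kwargs": {"rows": [[[0, 0.001, 0], [0, 0, 0], 0.75], [[0, 0, 0], [0, 0, 0], 0.75]]}}

```text
clock: 58.68
tool_pos: [0.4712, -0.4271, 0.0598]
orientation: [179.9, 0.2, -153.0]
force: [0.7, -2.1, 0.9]
opening: 0.0223
```

```bash
python3 two.py 21; python3 - <<'E'
from h import *
print(telemetry.get_obs()["tool_pos"],telemetry.get_obs()["force"])
a=cv2.imread("pics/s21.png");crop(a,290,190,400,280,6,"s21c.png")
E
```

```text
[ 0.47115506 -0.42710685  0.05965951] [ 0.71412547 -2.62591725  2.345398  ]
```

View pics/s21c.png

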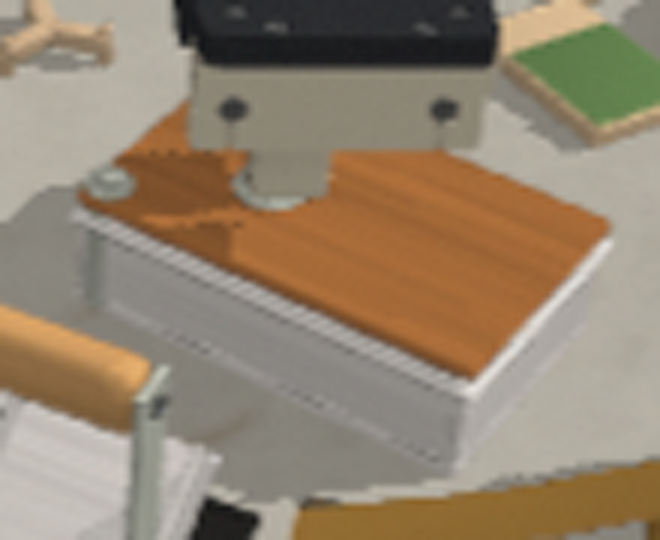

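Force now resists the push and the lid looks square, so it is at its stop. Centring, opening and rising.

Emit:
{"fn": "servo_tool", "kwargs": {"rows": [[[0, -0.003, 0], [0, 0, 0], 0.6], [[0, 0, 0], [0, 0, 0], 0.5], [[0, 0, 0], [0, 0, 0], 0.4], [[0, 0, 0], [0, 0, 0], 0.4], [[0, 0, -0.02], [0, 0, 0], 0.4], [[0, 0, -0.03], [0, 0, 0], 0.4], [[0, 0, -0.04], [0, 0, 0], 0.4], [[0.03, 0, -0.03], [0, 0, 0], 0.2], [[0.03, 0, -0.02], [0, 0, 0], 0], [[0.03, 0, 0], [0, 0, 0], 0], [[0.03, 0, 0], [0, 0, 0], 0], [[0, 0, 0], [0, 0, 0], 0], [[0, 0, 0], [0, 0, 0], 0]]}}

```text
clock: 59.87
tool_pos: [0.3637, -0.4844, 0.1984]
orientation: [179.8, 0.2, -153.3]
force: [0.4, 0.9, 0.1]
opening: 0.0853
```

```bash
python3 two.py 22; python3 - <<'E'
from h import *
np.set_printoptions(precision=4,suppress=True)
o,c,im=shot("wrist","w22.png"); print(o["tool_pos"],o["force"],o["clock"])
E
```

```text
[ 0.3653 -0.4838  0.1981] [ 1.2786  0.2673 -0.1801] 59.9667
```

View pics/c22.png

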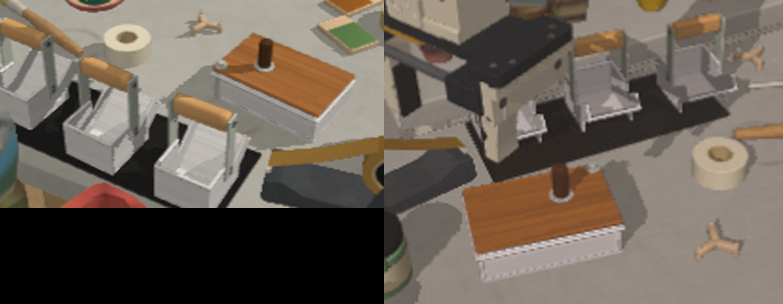

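View pics/w22.png

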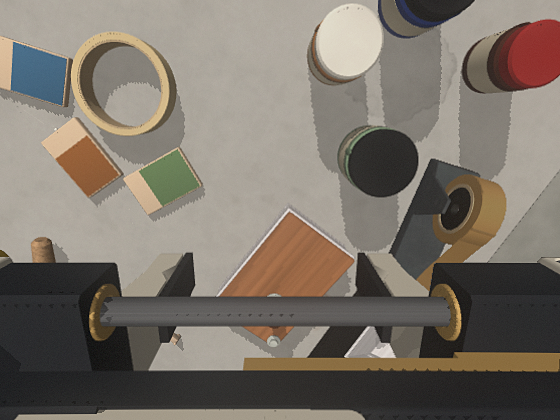

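```bash
python3 - <<'E'
from ov import *
S=cam("scene");D=cam("side")
s=cv2.imread("pics/s22.png"); d=cv2.imread("pics/d22.png")
a=cv2.resize(s[190:310,160:320],None,fx=4,fy=4); b=cv2.resize(d[150:220,270:360],None,fx=4.4,fy=4.4)
for x,y,yaw in [(.479,-.264,176.7),(.591,-.2755,174.3),(.7033,-.2938,173.6)]:
    Rz=R.from_euler('z',yaw-90,degrees=True)
    T=lambda p:np.array([x,y,.003])+Rz.apply(p)
    draw(a,S,T,sc=4,off=(160,190)); draw(b,D,T,sc=4.4,off=(270,150))
cv2.imwrite("pics/ov3.png",a); cv2.imwrite("pics/ov4.png",b)
E
```

```text
(no output)
```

View pics/ov3.png

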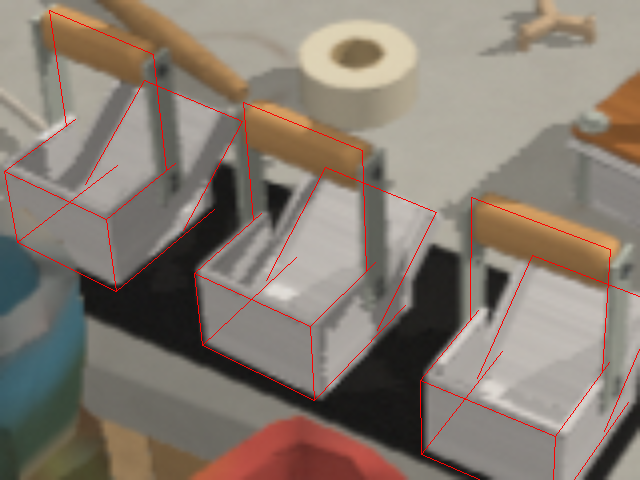

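View pics/ov4.png

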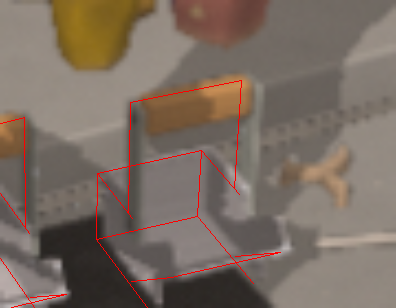

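```bash
python3 -c "
from plant import ctrl; print(ctrl.close_job())"
```

```text
the job is handed in; nothing more can be done
None
```

The job is handed in: I opened the lid to about 92°, poured all three hods into the tray, stood them back on the drip mat and shut the lid. It finished at about 60 s on the robot's clock; no verdict was reported.

**What went wrong:**
- **The collision:** as I set the third hod down it landed on the second, which I hadn't re-checked. The second hod had been shifted and turned, by the expected knock, by this contact or by both. The wrist force read about 42 N, and the third hod slid roughly 30 mm up in the grip.
- **The limits:** that is well under the 120 N wrist limit. The hod touched, not the arm or gripper body, as far as I could tell, so I don't think the 40 N limit was broken, but I couldn't confirm it.
- **The fix:** I set the third hod at the far end of the mat, then picked the second up again and stood it between the other two.

**Last checks:**
- **Balls:** I counted eight in the tray in the wrist and scene pictures just before shutting the lid. I did not measure ball speeds; I tipped slowly with the lip about 13 mm above the rim.
- **Lid:** pushing on it met a stop (about 2.6 N), and it looks square on the tray.
- **Hods:** an outline of an upright hod drawn over the pictures fits all three, apart from an offset of a few millimetres common to all three in the scene view. Their handle middles are within the mat limits; the third is about 122 mm along (limit 135), and its side overhangs the mat end slightly.
- **Bystanders:** the label roll and stilt look unmoved, and the gripper touches nothing.

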